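Raise the parts-cleaning booth window to the mark and start the extractor

TASK

Gently push the booth's clear sloping window up from beneath its orange lip, without pinching the lip or leaning on the clear pane, until the red pointer on its edge stands level with the yellow marker block on the rail; the window stays where it is left. Then press the green button on the grey switch box fully down to start the extractor and let it go. Leave the marker and everything else on the bench where it is.

Things in the scene. Friction and masses are not known exactly. Their poses are not given: they have to be found in the camera images.
- window (a joint): how far the window has slid up its rails (m), 0 lowest, 0.17 highest. The window is 298 mm wide and 180 mm long and runs straight up two aluminium rails leaning back 40 degrees from vertical, away from the robot. Hidden counterweights balance it to within 1 N, about 2.5 N of friction in the rails holds it anywhere. The lip is at its foot, the clear pane above
- lip_under (a point): lower outer edge of the orange lip at mid-length. The lip is a ledge 220 mm long (y), 8 mm thick, with a 4 mm rubber strip on top; its underside runs 45 mm from here along +x to the window. Axes: z up the rails (sliding direction, 50 degrees above horizontal), x into the booth and down, square to the window, y to the left seen from the robot. Open space below it: 50 mm
- pointer (a point): tip of the red pointer, a tab 4 mm tall on the right-hand edge (-y) of the window at the lip's height, moving with the window; axes as for lip_under
- mark_point (a point): inner end of the yellow marker block (16 mm tall along the rail) clipped to the right-hand rail, at half its height; it stands beside the pointer (4 mm away) when the window is at the right height. Axes as for lip_under: the pointer's height above or below the mark is measured along its z
- fan_button_top (a point): centre of the top face of the green push button, 30 mm across, 64 mm above the bench, on a grey switch box 80 x 70 x 50 mm; z up. It goes down 6 mm and springs back; 1.5 N moves it, 5 N presses it fully down
- fan_button (a joint): how far the green button is pressed (m), 0 released, 0.006 fully down
- booth: the clear-sided booth with grey frame, 360 deep x 380 wide x 366 mm tall, fixed to the bench; origin at the centre of its underside, its front facing -x (the robot), z up. The rails start 180 mm in front of the origin, 30 mm above the bench
- damper_jar: translucent white jar with red lid, 86 mm across, 99 mm tall, standing on the bench; origin at the centre of its underside
- spring_a: red coil spring lying down, 60 mm long, 25 mm thick; origin at the middle of its underside, x along the spring
- spring_b: second red coil spring, same as spring_a
- oil_bottle: small grey bottle, 38 mm across, 100 mm tall; origin at the centre of its underside
- wrench: steel wrench lying flat, 150 mm long, x along it
- screwdriver: screwdriver lying flat, 170 mm long, x along it
- caliper: steel vernier caliper with a dark red slide, 200 mm long, 12 mm high, lying flat, x along it

How it is judged:
By the outcome, as a careful person would: the job done as asked, in the order asked, and still so for the second after the job is handed in, with the robot touching nothing.
It also fails if it takes over 46 s, if anything falls off the work surface, if the arm or the gripper's body presses on something with over 40 N, if the wrist force passes 120 N, or if a joint passes its speed limit or range.

ROBOT

A 7-joint arm with a two-finger parallel gripper is mounted at the origin on the work surface. World frame = base frame: x ahead of the robot, y to its left, z up, the work surface at z = 0. Lengths are in m, angles in rad, forces in N, time in s.
With the tool pointing down it reaches from about 0.425 to 0.95 m from the base axis. Payload 4.7 kg.
Tool frame: the origin (TCP) lies on the centre line of the jaws, within the pads' length; the fingertips stand 25 mm ahead of it and the grasp point (between the pads) lies 6 mm ahead of it (ctrl.tcp_to_tips is the y of the fingertips in the tool frame, in m); y points along the fingers, x is the direction in which the jaws open and shut, and the axes are right-handed (so a half turn about y gives the same grasp; the last joint's range is limited). The gripper opens to 85 mm and grips with 20 to 120 N. Pads are 22 mm wide; open, the fingers measure 114 mm over their backs; the gripper's body (76 mm by 85 mm) begins 54 mm behind the grasp point. The pads swing forward as they close: fully open they stand 13 mm farther back than shut.
Start: joints at [1.312, 0.469, -0.049, 1.532, 0.024, 1.141, -0.082], TCP at [0.154, -0.657, 0.223] pointing down, gripper open.
Joint ranges: [-2.59, 2.59], [-0.33, 1.99], [-1.39, 1.29], [0.1, 2.45], [-1.04, 4.18], [0.21, 1.99], [-2.66, 2.66]. Speed limits (rad/s): [2.57, 2.57, 3.14, 3.14, 3.14, 3.14, 3.14].

INTERFACE

Orientations are given as [roll, pitch, yaw] about the fixed x, y, z axes, in that order (R = Rz(yaw) Ry(pitch) Rx(roll)).
In Python, from rig import telemetry, vision, job, ctrl gives the robot as it stands.
- The arm moves only by the tool carry_out, never from a script. Its argument "deltas" is one flat list of numbers, 7 for each row, row after row: the closure, from 0 (fully open) to 1 (shut), then the shift along the tool's x, y, z in m, then the turn, a rotation vector about the tool's x, y, z in degrees. A call has 1 to 8 rows; each row shifts and turns the commanded pose from where the row before left it, along the tool's axes as they then stand; what a row does not reach is not made up. A row lasts 1/8 s, in which the tool goes at most 62.5 mm and 10.7 degrees, less where a joint would pass 70% of its speed; a pose out of reach is approached as far as the arm can. A call with a gripper value outside its range is refused whole. The fingers move at their own pace and stop on an object; "force" is the grip in N (left out, the last holds). Time passes only in rows, so rows that do not move let the fingers close. It gives the time, the measured TCP pose, the force and the opening at its end, in the units of the state.
- telemetry.read_state(): the state, without advancing time (a new reading comes with each control period).
- vision.capture(name): name is "scene" or "top" or "wrist"; returns the picture (420x560x3 uint8, blue, green, red); there is no depth.
- vision.camera_info(name): a dict with "fx", "fy", "cx", "cy" (pixels), "distortion" ([k1, k2, p1, p2, k3] as OpenCV has them; the pictures are not rectified), "xyz" and "attitude" of the camera in the world. Camera axes: x right, y up, looking along -z (the intrinsics and any distortion apply to the point x, -y, -z); pixel columns grow to the right and rows downward; lengths in m; the calibration is good to about 2 mm. A picture is of the moment at which its call begins: read the wrist's pose just before it. camera_info takes no time and is no camera call; for the wrist camera it gives the pose at the moment of the call.
- job.close_job(): hands the job in, once; it reports no verdict.
The state is a dict: "t": time; "q": joint angles; "qvel": joint speeds; "tau": joint torques, N m; "ee_pos": TCP position; "orientation": TCP orientation; "ft_force": force on the tool from outside, world axes, zero at the start; "torque": the same for the moment, N m; "opening": finger opening in m.
Only numpy, scipy, OpenCV 4.12 (cv2) and the standard library are available. Lean on these libraries where they do the work, as an engineer would, in place of code of your own. Each camera call takes 0.05 s, during which the arm holds its last target.

## Working session

There is one attempt and no reset: what is moved stays moved. The work goes in short steps, Python scripts to look and compute and a tool call to move; the robot and the scene stay as the last step left them, time stands still between calls to the robot, and variables do not carry over. Pictures are saved under pics/ and viewed, and the job is handed in when it is done.

Besides the shell and the picture viewer there is one more tool, called after "Request:" in YAML: its name, and indented under it one key for each argument. carry_out: Moves the arm, as the interface text tells. Its arguments: {"type":"object","properties":{"deltas":{"type":"array"},"force":{"type":"number"}},"required":["deltas"]}

```bash
ls; mkdir -p pics; python3 - <<'E'
from rig import telemetry, vision, job, ctrl
import cv2
s=telemetry.read_state(); print(s); print(ctrl.tcp_to_tips)
for n in ["scene","top","wrist"]:
    print(n,vision.camera_info(n)); cv2.imwrite(f"pics/{n}0.png",vision.capture(n))
E
```

```text
pics
{'t': 0.0, 'q': array([ 1.31207214,  0.46945259, -0.0485963 ,  1.53371651,  0.02411253,
        1.14099678, -0.08231495]), 'qvel': array([-1.04307486e-03, -1.47078878e-03, -1.90070689e-04, -1.91738896e-03,
        1.41333345e-03, -9.90694650e-04, -9.50039462e-05]), 'tau': array([-4.61269010e-04, -5.10319126e+01, -4.69630666e-02, -2.37717497e+01,
        1.05917011e-02,  7.52542808e-03, -2.56799211e-05]), 'ee_pos': array([ 0.15363631, -0.65665421,  0.22194437]), 'orientation': array([-1.57088096,  0.00198526, -1.34094861]), 'ft_force': array([-0.4124995 ,  1.10460987, -1.05037008]), 'torque': array([-0.03147817,  0.0284903 ,  0.01740992]), 'opening': 0.08546720610869885}
0.025
scene {'fx': 400.53281325418703, 'fy': 400.53281325418703, 'cx': 284.2621843385242, 'cy': 211.43174923397473, 'distortion': array([-0.03559863,  0.        ,  0.        ,  0.        ,  0.        ]), 'xyz': array([0.89412674, 0.48611059, 0.90132736]), 'attitude': array([ 0.68829165, -0.00267908,  2.49489186])}
top {'fx': 486.3676537626525, 'fy': 486.3676537626525, 'cx': 279.41219860711067, 'cy': 208.9288598371203, 'distortion': array([-0.13443289,  0.        ,  0.        ,  0.        ,  0.        ]), 'xyz': array([ 0.37660509, -0.0406957 ,  1.55641536]), 'attitude': array([ 0.09235846, -0.00738703, -1.56370364])}
wrist {'fx': 324.3801078665137, 'fy': 324.3801078665137, 'cx': 282.642378267855, 'cy': 208.73942438625963, 'distortion': array([-0.03704637,  0.        ,  0.        ,  0.        ,  0.        ]), 'xyz': array([ 0.22981827, -0.63962847,  0.37335952]), 'attitude': array([-0.31395434,  0.00232726, -1.341656  ])}
```

View pics/scene0.png

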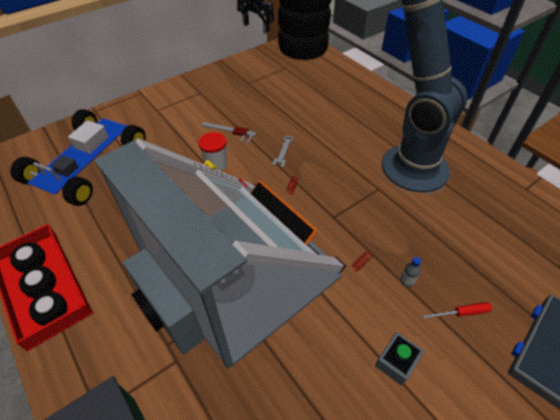

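View pics/top0.png

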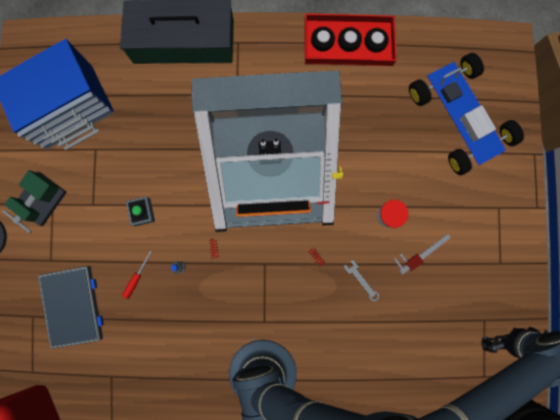

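View pics/wrist0.png

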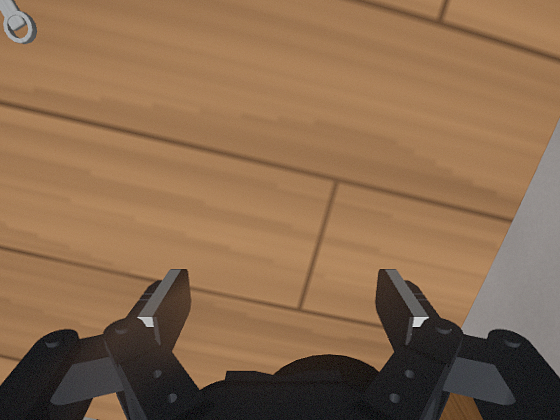

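The top view shows the booth's rails ending at about (221,229) and (329,222). The orange lip is at (272,208), the red pointer at (325,203), the yellow marker at (338,174) and the green button at (137,211). I'll zoom in next.

```bash
cat > h.py <<'E'
import numpy as np, cv2
from scipy.spatial.transform import Rotation as R
from rig import telemetry, vision, job, ctrl
F=np.diag([1.,-1,-1])
def cam(n,info=None):
    i=info or vision.camera_info(n)
    K=np.array([[i['fx'],0,i['cx']],[0,i['fy'],i['cy']],[0,0,1]])
    Rw=R.from_euler('xyz',i['attitude']).as_matrix()@F   # cv cam -> world
    return K,np.array(i['distortion']),Rw,np.array(i['xyz'])
def proj(c,P):
    K,d,Rw,t=c; P=np.atleast_2d(P).astype(float)
    return cv2.projectPoints(((P-t)@Rw).reshape(-1,1,3),np.zeros(3),np.zeros(3),K,d)[0].reshape(-1,2)
def ray(c,uv):
    K,d,Rw,t=c
    p=cv2.undistortPoints(np.array(uv,float).reshape(-1,1,2),K,d).reshape(2)
    v=Rw@np.array([p[0],p[1],1]); return t,v/np.linalg.norm(v)
def onz(c,uv,z):
    t,v=ray(c,uv); return t+v*(z-t[2])/v[2]
def tri(obs):
    A=np.zeros((3,3));b=np.zeros(3)
    for c,uv in obs:
        t,v=ray(c,uv);M=np.eye(3)-np.outer(v,v);A+=M;b+=M@t
    return np.linalg.solve(A,b)
def zoom(img,x0,y0,x1,y1,name,k=None):
    k=k or min(800/(x1-x0),600/(y1-y0)); 
    cv2.imwrite('pics/'+name,cv2.resize(img[y0:y1,x0:x1],None,fx=k,fy=k,interpolation=cv2.INTER_CUBIC)); print(name,k)
E
python3 - <<'E'
from h import *
t=cv2.imread('pics/top0.png');s=cv2.imread('pics/scene0.png')
zoom(t,190,60,350,180+60,'zt.png',5)
zoom(s,90,120,350,315,'zs.png',3)
zoom(t,110,185,190,285,'zt2.png',6)
c=cam('top');print(onz(c,(137,211),.064))
E
```

```text
zt.png 5
zs.png 3
zt2.png 6
[0.5049995  0.39217872 0.064     ]
```

View pics/zt.png

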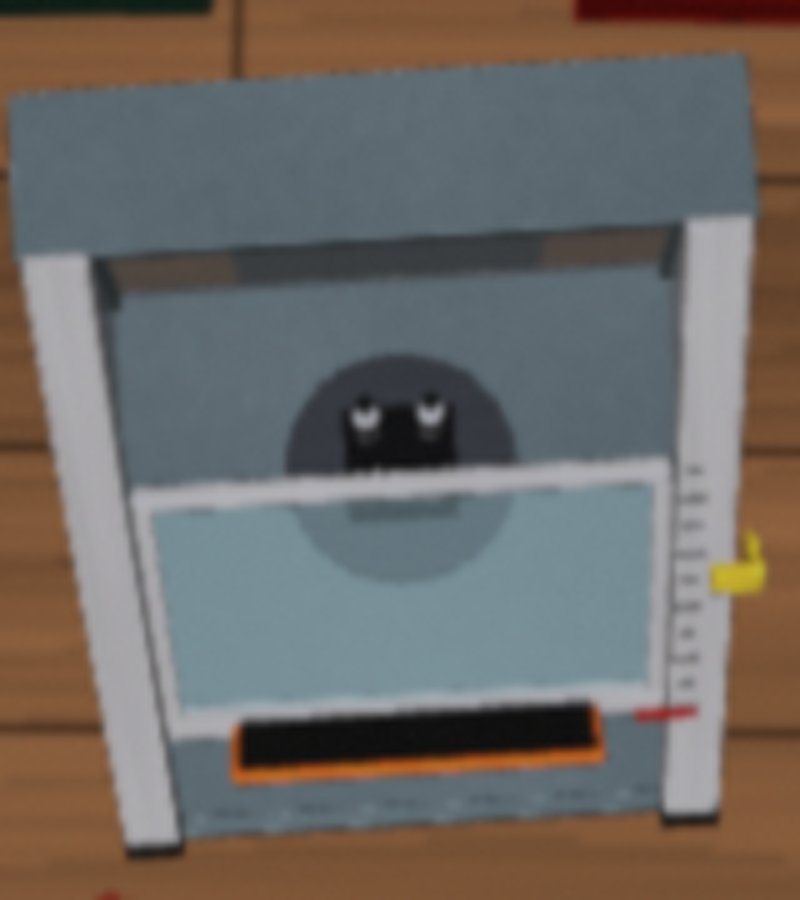

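View pics/zs.png

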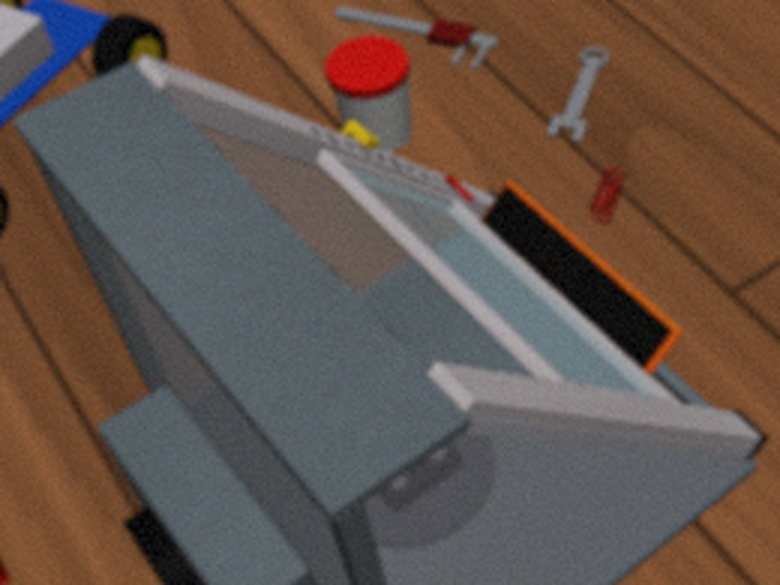

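View pics/zt2.png

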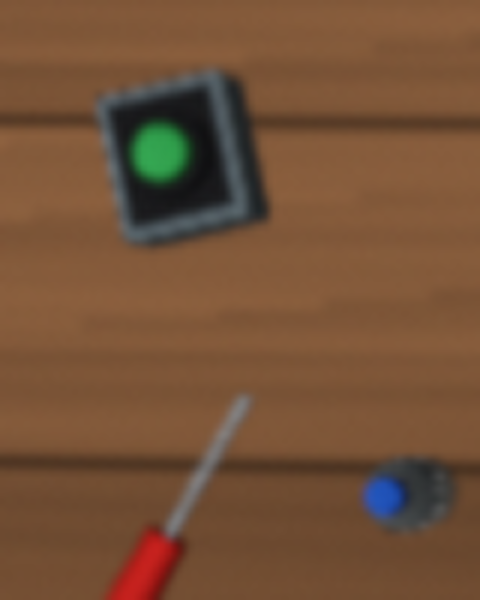

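```bash
python3 - <<'E'
from h import *
ct=cam('top');cs=cam('scene')
T=lambda x,y:(190+x/5-.4,60+y/5-.4); S=lambda x,y:(90+x/3-.33,120+y/3-.33)
pts={'lipL':(T(233,783),S(680,330)),'lipR':(T(604,762),S(510,183)),'tip':(T(697,711),S(448,177)),'mark':(T(712,580),S(352,133)),
'roofBL':(T(10,95),S(335,515)),'roofBR':(T(745,55),S(18,122)),'railL':(T(155,848),S(760,435)),'winTR':(T(668,460),S(322,155))}
r={}
for k,(a,b) in pts.items():
    P=tri([(ct,a),(cs,b)]);r[k]=P
    print(k,P.round(4),(proj(ct,P)[0]-a).round(1),(proj(cs,P)[0]-b).round(1))
d=r['lipL']-r['lipR'];print(np.linalg.norm(d),np.degrees(np.arctan2(-d[0],d[1])))
print((r['mark']-r['tip']))
c=ct
q=[onz(c,(110+x/6,185+y/6),.05) for x,y in [(97,98),(218,68),(248,215),(132,243)]];print(np.array(q).round(4),np.mean(q,0))
for n,uv in dict(sprA=(214,248),sprB=(316,256),wr=(362,281),oil=(178,267),jar=(395,214)).items(): print(n,onz(c,uv,.01 if n!='jar' else .099).round(3))
E
```

```text
lipL [0.4859 0.0761 0.1361] [ 0. -0.] [0.1 0. ]
lipR [ 0.5    -0.1413  0.1322] [-0.1  0.1] [-0.1 -0. ]
tip [ 0.5318 -0.1977  0.1132] [-0.3  0.4] [-0.5 -0.1]
mark [ 0.6039 -0.2015  0.2058] [ 1.5 -2.3] [3.2 0.3]
roofBL [0.82   0.18   0.3605] [-0.4  0.6] [-1.3 -0.1]
roofBR [ 0.8447 -0.1979  0.3595] [-0.3  0.7] [-1.  -0.1]
railL [0.4486 0.1388 0.0252] [-1.5  1.3] [-2.5 -0.3]
winTR [ 0.6564 -0.1679  0.2397] [-0.5  0.7] [-1.  -0.1]
0.21792407642620418 3.6961193230077574
[ 0.07203742 -0.00380424  0.09266148]
[[0.5365 0.4322 0.05  ]
 [0.5527 0.3679 0.05  ]
 [0.4757 0.3495 0.05  ]
 [0.4605 0.4108 0.05  ]] [0.50634916 0.39008911 0.05      ]
sprA [0.394 0.156 0.01 ]
sprB [ 0.371 -0.168  0.01 ]
wr [ 0.292 -0.315  0.01 ]
oil [0.332 0.27  0.01 ]
jar [ 0.499 -0.401  0.099]
```

```bash
cat >> h.py <<'E'
YAW=np.radians(3.72)
RB=R.from_euler('z',YAW).as_matrix()
c50,s50=np.cos(np.radians(50)),np.sin(np.radians(50))
X=RB@np.array([s50,0,-c50]);Y=RB@np.array([0,1,0]);Z=RB@np.array([c50,0,s50])
B=np.c_[X,Y,Z]   # booth window axes
def Rtool(a):  # tool y pointing a deg below horizontal toward booth, camera above
    a=np.radians(a); y=RB@np.array([np.cos(a),0,-np.sin(a)]); z=RB@np.array([np.sin(a),0,np.cos(a)])
    return np.c_[np.cross(y,z),y,z]
def pose():
    s=telemetry.read_state(); return s,np.array(s['ee_pos']),R.from_euler('xyz',s['orientation']).as_matrix()
def plan(p0,R0,wps,clo=1):
    """wps: list of (p,R,n)"""
    out=[]
    for p,Rt,n in wps:
        w=R.from_matrix(R0.T@Rt).as_rotvec()
        for i in range(n):
            Ri=R0@R.from_rotvec(w*i/n).as_matrix()
            out.append([clo,*np.round(Ri.T@(p-p0)/n,4),*np.round(np.degrees(w)/n,2)])
        p0,R0=p,Rt
    for i in range(0,len(out),8):
        print('['+', '.join(','.join('%g'%v for v in r) for r in out[i:i+8])+']')
E
python3 - <<'E'
from h import *
s,p,R0=pose();print(p,R0.round(2))
plan(p,R0,[(np.array([.40,-.10,.28]),Rtool(42),16)])
E
```

```text
[ 0.15367475 -0.65682328  0.22222166] [[ 0.23 -0.    0.97]
 [-0.97  0.    0.23]
 [-0.   -1.   -0.  ]]
[1,-0.0304,-0.0036,0.0229,2.99,0.55,-0.25, 1,-0.0306,-0.0025,0.0228,2.99,0.55,-0.25, 1,-0.0308,-0.0015,0.0226,2.99,0.55,-0.25, 1,-0.031,-0.0004,0.0223,2.99,0.55,-0.25, 1,-0.0312,0.0006,0.022,2.99,0.55,-0.25, 1,-0.0314,0.0016,0.0217,2.99,0.55,-0.25, 1,-0.0317,0.0026,0.0213,2.99,0.55,-0.25, 1,-0.0319,0.0035,0.0208,2.99,0.55,-0.25]
[1,-0.0321,0.0045,0.0203,2.99,0.55,-0.25, 1,-0.0323,0.0054,0.0197,2.99,0.55,-0.25, 1,-0.0325,0.0063,0.0191,2.99,0.55,-0.25, 1,-0.0327,0.0071,0.0184,2.99,0.55,-0.25, 1,-0.0329,0.0079,0.0177,2.99,0.55,-0.25, 1,-0.0331,0.0087,0.017,2.99,0.55,-0.25, 1,-0.0333,0.0094,0.0162,2.99,0.55,-0.25, 1,-0.0335,0.01,0.0153,2.99,0.55,-0.25]
```

Request:
carry_out:
  deltas: [1,-0.03,-0.004,0.023,3,0.5,-0.2,1,-0.031,-0.003,0.023,3,0.5,-0.2,1,-0.031,-0.002,0.023,3,0.5,-0.2,1,-0.031,0,0.022,3,0.5,-0.2,1,-0.031,0,0.022,3,0.5,-0.2,1,-0.031,0.002,0.022,3,0.5,-0.2,1,-0.032,0.003,0.021,3,0.5,-0.2,1,-0.032,0.003,0.021,3,0.5,-0.2]
  force: 30

```text
t: 1.15
ee_pos: [0.2767, -0.377, 0.2537]
orientation: [-1.15, -0.012, -1.415]
ft_force: [0.6, 0.7, -0.2]
opening: 0.0002
```

Request:
carry_out:
  deltas: [1,-0.032,0.005,0.02,3,0.5,-0.2,1,-0.032,0.005,0.02,3,0.5,-0.2,1,-0.033,0.006,0.019,3,0.5,-0.2,1,-0.033,0.007,0.018,3,0.5,-0.2,1,-0.033,0.008,0.018,3,0.5,-0.2,1,-0.033,0.009,0.017,3,0.5,-0.2,1,-0.033,0.009,0.016,3,0.5,-0.2,1,-0.033,0.01,0.015,3,0.5,-0.2]

```text
t: 2.15
ee_pos: [0.3993, -0.1156, 0.299]
orientation: [-0.766, 0.005, -1.483]
ft_force: [3.0, -2.0, 1.2]
opening: 0.0001
```

```bash
python3 - <<'E'
from h import *
s,p,R0=pose();print(s['t'],p,s['q'],s['ft_force'],s['opening']);print(R0.round(2));print(Rtool(42).round(2))
cv2.imwrite('pics/w1.png',vision.capture('wrist'));cv2.imwrite('pics/t1.png',vision.capture('top'))
E
```

```text
2.15 [ 0.39928485 -0.1155905   0.29902342] [ 0.65721036 -0.32104231 -0.13421521  2.44722691 -1.04127433  0.54702198
 -0.17677846] [ 3.01212635 -2.00711861  1.18169138] 8.666390078029063e-05
[[ 0.09  0.72  0.69]
 [-1.    0.07  0.06]
 [-0.01 -0.69  0.72]]
[[ 0.06  0.74  0.67]
 [-1.    0.05  0.04]
 [ 0.   -0.67  0.74]]
```

View pics/w1.png

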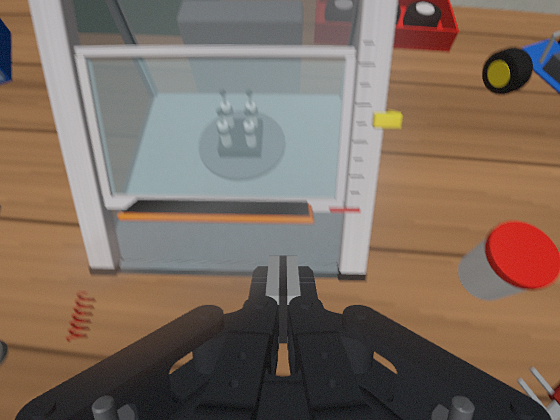

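The wrist view is clear. The lip front edge runs (118,215)–(313,212), the pointer tip is at (358,210) and the marker's inner end is at (373,120). The joints are at their limits in this pose, though, so I'll fit a kinematic model.

```bash
cat > fk.py <<'E'
import numpy as np, itertools
from scipy.spatial.transform import Rotation as R
from scipy.optimize import least_squares
D=[([1.31207214,0.46945259,-0.0485963,1.53371651,0.02411253,1.14099678,-0.08231495],[0.15363631,-0.65665421,0.22194437],[-1.57088096,0.00198526,-1.34094861]),
([0.65721036,-0.32104231,-0.13421521,2.44722691,-1.04127433,0.54702198,-0.17677846],[0.39928485,-0.1155905,0.29902342],[-0.766,0.005,-1.483])]
def ori(q,s,o):
    a=[s[0]*q[0]+o[0],q[1],s[1]*q[2],s[2]*q[3],s[3]*q[4],s[4]*q[5],s[5]*q[6]+o[1]]
    return R.from_euler('ZYZYZYZ',a) if False else R.from_euler('ZYZ',a[:3])*R.from_euler('YZY',a[3:6])*R.from_euler('z',a[6])
res=[]
for s in itertools.product([1,-1],repeat=6):
  for o0 in np.arange(4)*np.pi/2:
    ms=[R.from_euler('xyz',d[2]).inv()*ori(d[0],s,(o0,0)) for d in D]
    # tool constant M : Rtool = ori*M -> M=ori^-1 Rtool
    Ms=[ori(d[0],s,(o0,0)).inv()*R.from_euler('xyz',d[2]) for d in D]
    res.append(((Ms[0].inv()*Ms[1]).magnitude(),s,o0,Ms[0].as_matrix().round(2).tolist()))
res.sort(key=lambda r:r[0])
for r in res[:8]:print(r)
E
python3 fk.py
```

```text
(0.0004801552194739945, (-1, -1, 1, -1, 1, -1), np.float64(0.0), [[-1.0, 0.0, -0.0], [-0.0, 0.0, 1.0], [0.0, 1.0, -0.0]])
(0.176913311412719, (-1, 1, 1, -1, 1, 1), np.float64(0.0), [[-1.0, -0.0, -0.08], [-0.08, 0.04, 1.0], [-0.0, 1.0, -0.04]])
(0.1886144273880392, (-1, -1, 1, -1, 1, 1), np.float64(0.0), [[-0.99, 0.0, -0.16], [-0.16, 0.0, 0.99], [0.0, 1.0, -0.0]])
(0.20295786417927641, (1, 1, 1, 1, 1, -1), np.float64(0.0), [[0.81, -0.0, -0.58], [-0.58, 0.0, -0.81], [0.0, 1.0, -0.0]])
(0.2187854695200904, (-1, 1, 1, -1, 1, -1), np.float64(0.0), [[-1.0, 0.0, 0.09], [0.09, 0.04, 1.0], [-0.0, 1.0, -0.04]])
(0.30909308535342617, (1, -1, 1, 1, 1, -1), np.float64(0.0), [[0.86, -0.01, -0.51], [-0.51, -0.04, -0.86], [-0.02, 1.0, -0.04]])
(0.3685262138042682, (1, 1, 1, 1, 1, 1), np.float64(0.0), [[0.9, -0.0, -0.44], [-0.44, 0.0, -0.9], [0.0, 1.0, -0.0]])
(0.43281114460757647, (1, 1, 1, 1, -1, -1), np.float64(1.5707963267948966), [[-0.26, 0.76, -0.6], [0.88, -0.06, -0.47], [-0.39, -0.65, -0.65]])
```

```bash
cat > fk2.py <<'E'
import numpy as np
from scipy.spatial.transform import Rotation as R
from scipy.optimize import least_squares
SG=np.array([-1,1,-1,1,-1,1,-1])
M=np.array([[-1,0,0],[0,0,1],[0,1,0.]])
def basis(q):
    a=SG*np.array(q)
    T=[R.identity()]
    for i,x in enumerate(a): T.append(T[-1]*R.from_euler('z' if i%2==0 else 'y',x))
    m=[t.as_matrix() for t in T]
    return m
def cols(q):
    m=basis(q)  # params: h,a,b,L, ex2(after j2, x of frame3), ex4 , ex6
    return np.c_[[0,0,1],m[2][:,2],m[4][:,2],m[6][:,2],m[3][:,0],m[4][:,0],m[6][:,0]], m[7]@M
E
python3 - <<'E'
from fk2 import *
D=[([1.31207214,0.46945259,-0.0485963,1.53371651,0.02411253,1.14099678,-0.08231495],[0.15363631,-0.65665421,0.22194437]),
([0.65721036,-0.32104231,-0.13421521,2.44722691,-1.04127433,0.54702198,-0.17677846],[0.39928485,-0.1155905,0.29902342])]
A=np.vstack([cols(d[0])[0] for d in D]);b=np.hstack([d[1] for d in D])
import itertools
for k in range(4):
  for ex in itertools.combinations([4,5,6],k):
    id=[0,1,2,3,*ex];x,r,rk,sv=np.linalg.lstsq(A[:,id],b,rcond=None);print(id,x.round(4),np.abs(A[:,id]@x-b).max().round(5),rk,sv[-1].round(3))
E
```

```text
[0, 1, 2, 3] [0.2337 0.5105 0.4878 0.2502] 0.0414 4 0.339
[0, 1, 2, 3, 4] [0.2138 0.4939 0.4563 0.223  0.0407] 0.04188 5 0.305
[0, 1, 2, 3, 5] [-0.5104  0.573   0.1937  0.1943 -0.5694] 0.02668 5 0.02
[0, 1, 2, 3, 6] [ 0.2245  0.5296  0.4286  0.2965 -0.0455] 0.04102 5 0.222
[0, 1, 2, 3, 4, 5] [-1.9796  0.6459 -0.4527  0.0127  0.1126 -1.6518] 0.0 6 0.015
[0, 1, 2, 3, 4, 6] [ 0.7905  2.2287 -0.7157  3.765  -2.0219 -2.1265] 0.0 6 0.009
[0, 1, 2, 3, 5, 6] [-1.8335  0.7293 -0.4665  0.2106 -1.5647 -0.1121] 0.0 6 0.016
[0, 1, 2, 3, 4, 5, 6] [-1.4228  0.964  -0.5055  0.767  -0.3165 -1.3198 -0.4274] 0.0 6 0.018
```

Request:
carry_out:
  deltas: [1,0,0.01,0.01,0,0,0,1,0,0.01,0.01,0,0,0,1,0,0.01,0.005,0,0,0]

```text
t: 2.62
ee_pos: [0.4386, -0.1136, 0.2957]
orientation: [-0.768, 0.004, -1.483]
ft_force: [0.0, -0.2, 0.6]
opening: -0.0001
```

```bash
cat > log.py <<'E'
from h import *
import json
s,p,R0=pose()
open('states.jsonl','a').write(json.dumps([list(s['q']),list(p),list(map(float,s['orientation']))])+'\n')
print(round(s['t'],2),p.round(4),'q',s['q'].round(3),'f',s['ft_force'].round(2))
E
python3 log.py
```

```text
2.62 [ 0.4386 -0.1136  0.2957] q [ 0.523 -0.246 -0.103  2.41  -1.04   0.445 -0.226] f [ 0.03 -0.2   0.56]
```

Request:
carry_out:
  deltas: [1,-0.02,0,0,0,0,0,1,-0.02,0.005,-0.01,0,0,0,1,-0.02,0.005,-0.01,0,0,0]

```text
t: 3.0
ee_pos: [0.4339, -0.0551, 0.2865]
orientation: [-0.783, 0.006, -1.481]
ft_force: [-0.2, -0.5, -0.4]
opening: 0.0001
```

```bash
python3 log.py
```

```text
3.0 [ 0.4339 -0.0551  0.2865] q [ 0.601 -0.295 -0.335  2.446 -1.042  0.387 -0.37 ] f [-0.23 -0.54 -0.44]
```

Request:
carry_out:
  deltas: [1,0,0,0,0,0,8,1,0,0,0,5,0,8,1,0,0,0,0,0,0]

```text
t: 3.38
ee_pos: [0.4356, -0.0582, 0.2979]
orientation: [-0.738, 0.105, -1.371]
ft_force: [0.4, 1.1, 0.4]
opening: 0.0002
```

```bash
python3 log.py
```

```text
3.38 [ 0.4356 -0.0582  0.2979] q [ 0.143 -0.278  0.177  2.44  -1.042  0.471 -0.251] f [0.44 1.1  0.36]
```

```bash
cat > fit.py <<'E'
from fk2 import *
import json,itertools
D=[([1.31207214,0.46945259,-0.0485963,1.53371651,0.02411253,1.14099678,-0.08231495],[0.15363631,-0.65665421,0.22194437]),
([0.65721036,-0.32104231,-0.13421521,2.44722691,-1.04127433,0.54702198,-0.17677846],[0.39928485,-0.1155905,0.29902342])]
D+=[tuple(json.loads(l)[:2]) for l in open('states.jsonl')]
def colsall(q):
    m=basis(q); return np.c_[[0,0,1],m[2][:,2],m[4][:,2],m[6][:,2],m[3][:,0],m[4][:,0],m[5][:,0],m[6][:,0],m[3][:,1],m[5][:,1],m[1][:,1]]
def fit(ids):
    A=np.vstack([colsall(d[0]) for d in D])[:,ids];b=np.hstack([d[1] for d in D])
    x,r,rk,sv=np.linalg.lstsq(A,b,rcond=None);return x,np.abs(A@x-b).max(),sv[-1]
if __name__=='__main__':
    out=[]
    for k in range(0,5):
      for ex in itertools.combinations(range(4,11),k):
        x,e,sv=fit([0,1,2,3,*ex]);out.append((e,(0,1,2,3)+ex,x.round(4),sv))
    for k in range(0,5):
        for o in sorted([o for o in out if len(o[1])==4+k],key=lambda o:o[0])[:2]:print(o)
E
python3 fit.py
```

```text
(np.float64(0.042175717371121274), (0, 1, 2, 3), array([0.258 , 0.4859, 0.5008, 0.2316]), np.float64(0.45120020187592674))
(np.float64(0.003896445484977973), (0, 1, 2, 3, 10), array([ 0.2396,  0.5525,  0.4683,  0.3135, -0.0416]), np.float64(0.35330960610669193))
(np.float64(0.006703567391106502), (0, 1, 2, 3, 8), array([ 0.2343,  0.5543,  0.4656,  0.3116, -0.0408]), np.float64(0.3479535414668477))
(np.float64(0.0001687558601734529), (0, 1, 2, 3, 8, 10), array([ 0.2373,  0.5542,  0.4668,  0.3141, -0.0155, -0.0265]), np.float64(0.25690866107476956))
(np.float64(0.0033697285194497772), (0, 1, 2, 3, 6, 10), array([ 0.2331,  0.5594,  0.462 ,  0.3223, -0.006 , -0.0403]), np.float64(0.134128841445192))
(np.float64(4.737486625217002e-09), (0, 1, 2, 3, 8, 9, 10), array([ 2.377e-01,  5.542e-01,  4.668e-01,  3.143e-01, -1.540e-02,
       -4.000e-04, -2.640e-02]), np.float64(0.25623169282377334))
(np.float64(3.2785081937380944e-05), (0, 1, 2, 3, 4, 8, 10), array([ 2.375e-01,  5.546e-01,  4.671e-01,  3.147e-01, -5.000e-04,
       -1.570e-02, -2.640e-02]), np.float64(0.24235078264733775))
(np.float64(4.16714390771844e-09), (0, 1, 2, 3, 7, 8, 9, 10), array([ 2.377e-01,  5.542e-01,  4.668e-01,  3.143e-01,  0.000e+00,
       -1.540e-02, -4.000e-04, -2.640e-02]), np.float64(0.08584972541097428))
(np.float64(4.49662623802638e-09), (0, 1, 2, 3, 6, 8, 9, 10), array([ 2.377e-01,  5.542e-01,  4.668e-01,  3.143e-01, -0.000e+00,
       -1.540e-02, -4.000e-04, -2.640e-02]), np.float64(0.07594205315980805))
```

```bash
cat > ik.py <<'E'
from h import *
from fit import fit,colsall
from fk2 import basis,M
from scipy.optimize import least_squares
IDS=[0,1,2,3,8,9,10]; PX=fit(IDS)[0]
LO=np.array([-2.59,-.33,-1.39,.1,-1.04,.21,-2.66]);HI=np.array([2.59,1.99,1.29,2.45,4.18,1.99,2.66])
def FK(q): return colsall(q)[:,IDS]@PX, basis(q)[7]@M
def IK(p,Rt,q0,mar=.03):
    f=lambda q:(lambda P:np.r_[(P[0]-p)*10,R.from_matrix(P[1].T@Rt).as_rotvec()*3,1e-3*(q-q0)])(FK(q))
    r=least_squares(f,np.clip(q0,LO+mar+1e-6,HI-mar-1e-6),bounds=(LO+mar,HI-mar),max_nfev=200)
    P=FK(r.x);return r.x,np.linalg.norm(P[0]-p),R.from_matrix(P[1].T@Rt).magnitude()
LIP=np.array([.493,-.033,.130])  # lower outer edge guess
def Rt(theta,tilt,roll=0):
    th,ti=np.radians([theta,tilt])
    d=np.cos(ti)*(np.cos(th)*X+np.sin(th)*Y)+np.sin(ti)*Z
    z=np.cos(ti)*Z-np.sin(ti)*(np.cos(th)*X+np.sin(th)*Y)
    m=np.c_[np.cross(d,z),d,z]
    return m@R.from_euler('y',roll,degrees=True).as_matrix()
def tcp(Rm,dX,yl,dz): # tip at depth dX, lateral yl, dz along Z rel. underside
    return LIP+dX*X+yl*Y+dz*Z-.025*Rm[:,1]
E
python3 - <<'E'
from ik import *
s,p,R0=pose();q0=np.array(s['q']);print(np.abs(FK(q0)[0]-p).max())
rng=np.random.default_rng(0)
seeds=[q0]+[LO+(HI-LO)*rng.random(7) for _ in range(6)]
for th in (-50,-40,-30,0,20,30,40,50):
  for ti in (0,7,15):
    for yl in ((-.08,-.05) if th>0 else (.08,) if th<0 else (-.03,)):
      Rm=Rt(th,ti);b=[]
      for sd in seeds:
        q,e,w=IK(tcp(Rm,.03,yl,-.016),Rm,sd); b.append((e+w*.3,q))
      b.sort(key=lambda t:t[0]); e0,q=b[0]
      q2,e,w=IK(tcp(Rm,.03,yl,-.011+.117),Rm,q)
      print(th,ti,yl,round(b[0][0],4),q.round(2),'| end',round(e+w*.3,4),q2.round(2))
E
```

```text
1.1219656315120119e-09
-50 0 0.08 0.0 [-1.21  0.67  0.45  2.31  1.16  0.95  2.48] | end 0.0068 [ 0.02  0.73 -1.02  2.09  1.51  1.83  2.63]
-50 7 0.08 0.0 [-1.23  0.74  0.42  2.35  1.27  1.    2.3 ] | end 0.0 [-1.16  0.57  0.51  2.21  1.28  1.05  2.62]
-50 15 0.08 0.0 [-1.24  0.83  0.38  2.39  1.37  1.09  2.12] | end 0.0 [-1.18  0.63  0.49  2.27  1.42  1.11  2.43]
-40 0 0.08 0.0 [-1.19  0.56  0.45  2.42  1.38  0.84  2.35] | end 0.0122 [-0.13  0.48 -0.72  2.2   1.49  1.4   2.63]
-40 7 0.08 0.0 [-0.48  0.64 -0.47  2.42  1.55  1.44  2.17] | end 0.0 [-0.37  0.45 -0.44  2.26  1.55  1.33  2.54]
-40 15 0.08 0.0117 [-0.18  0.94 -0.89  2.42  1.69  1.96  2.11] | end 0.0 [-0.01  0.69 -0.95  2.31  1.77  1.77  2.46]
-30 0 0.08 0.0121 [ 0.25  0.96 -1.36  2.42  1.72  1.87  2.44] | end 0.0073 [-1.21  0.32  0.66  2.34  1.49  0.7   2.63]
-30 7 0.08 0.0371 [ 0.15  0.99 -1.27  2.42  1.77  1.96  2.35] | end 0.0 [ 0.34  0.71 -1.3   2.32  1.8   1.65  2.63]
-30 15 0.08 0.0612 [-0.04  0.95 -1.04  2.42  1.79  1.96  2.2 ] | end 0.0 [ 0.22  0.7  -1.15  2.4   1.91  1.71  2.49]
0 0 -0.03 0.0802 [ 1.21  0.48 -1.18 
[... 2380 characters left out ...]
6 -1.01  0.4   0.33]
50 0 -0.08 0.0 [ 1.09  0.73 -0.46  2.05 -1.01  1.02  0.44] | end 0.0 [ 1.02  0.63 -0.52  1.91 -1.01  1.08  0.19]
50 0 -0.05 0.0 [ 1.14  0.74 -0.58  2.1  -1.01  0.93  0.43] | end 0.0 [ 1.06  0.63 -0.62  1.95 -1.01  1.    0.18]
50 7 -0.08 0.0 [ 1.27  0.84 -0.65  2.08 -1.01  0.93  0.49] | end 0.0 [ 1.22  0.74 -0.76  1.95 -1.01  0.96  0.24]
50 7 -0.05 0.0 [ 1.31  0.87 -0.75  2.13 -1.01  0.83  0.48] | end 0.0 [ 1.25  0.76 -0.85  2.   -1.01  0.87  0.23]
50 15 -0.08 0.0 [ 1.42  1.   -0.81  2.12 -1.01  0.84  0.55] | end 0.0 [ 1.39  0.9  -0.97  2.01 -1.01  0.82  0.31]
50 15 -0.05 0.0 [ 1.46  1.04 -0.9   2.17 -1.01  0.73  0.56] | end 0.0 [ 1.4   0.94 -1.05  2.06 -1.01  0.72  0.31]
```

```bash
python3 - <<'E'
from h import *
w=cv2.imread('pics/w1.png')
zoom(w,320,90,420,230,'zw1.png',4.25)
zoom(w,100,185,330,235,'zw2.png',3.4)
s,p,R0=pose();i=vision.camera_info('wrist')
Rc=R.from_euler('xyz',i['attitude']).as_matrix()
rel=(R0.T@(np.array(i['xyz'])-p),R0.T@Rc);print(rel[0],rel[1].round(4))
np.savez('rel.npz',t=rel[0],R=rel[1])
p0=np.array([0.15363631,-0.65665421,0.22194437]);Ra=R.from_euler('xyz',[-1.57088096,0.00198526,-1.34094861]).as_matrix()
print(Ra.T@(np.array([0.22981827,-0.63962847,0.37335952])-p0))
E
```

```text
zw1.png 4.25
zw2.png 3.4
[ 0.00044701 -0.15198534  0.07875328] [[ 1.000e+00  1.000e-03  1.000e-04]
 [-2.000e-04  3.087e-01 -9.512e-01]
 [-1.000e-03  9.512e-01  3.087e-01]]
[ 0.0004779 -0.151423   0.0780446]
```

View pics/zw1.png

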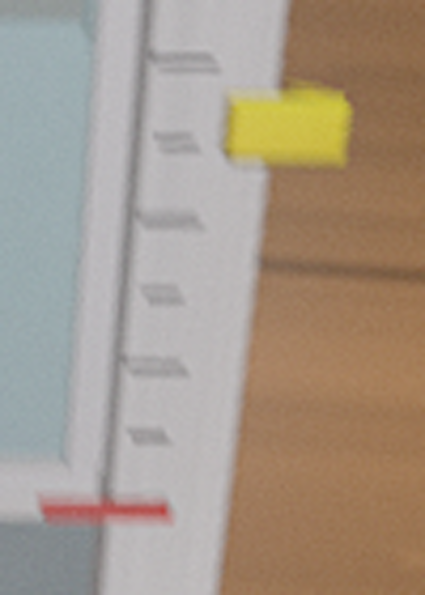

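View pics/zw2.png

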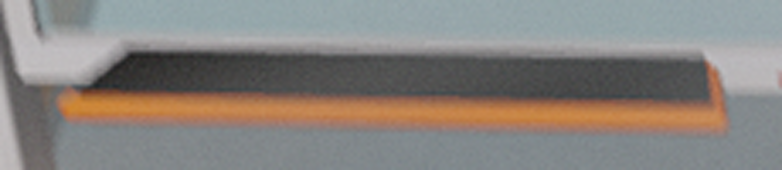

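```bash
cat >> h.py <<'E'
def wcam(p,Rt):
    z=np.load('rel.npz'); K,d,_,_=cam('wrist'); return K,d,Rt@z['R']@F,p+Rt@z['t']
E
python3 - <<'E'
from h import *
ct=cam('top');cs=cam('scene')
cw=wcam(np.array([0.39928485,-0.1155905,0.29902342]),R.from_euler('xyz',[-0.766,0.005,-1.483]).as_matrix())
T=lambda x,y:(190+x/5-.4,60+y/5-.4); S=lambda x,y:(90+x/3-.33,120+y/3-.33)
W1=lambda x,y:(320+x/4.25-.4,90+y/4.25-.4);W2=lambda x,y:(100+x/3.4-.4,185+y/3.4-.4)
pts={'lipL':(T(233,783),S(680,330),W2(60,117)),'lipR':(T(604,762),S(510,183),W2(725,131)),'tip':(T(697,711),S(448,177),W1(171,511)),'mark':(T(712,580),S(345,125),W1(228,128))}
r={}
for k,(a,b,c) in pts.items():
  for nm,ob in (('all',[(ct,a),(cs,b),(cw,c)]),('tw',[(ct,a),(cw,c)])):
    P=tri(ob);r[k]=P
    print(k,nm,P.round(4),(proj(ct,P)[0]-a).round(1),(proj(cs,P)[0]-b).round(1),(proj(cw,P)[0]-c).round(1))
d=r['lipL']-r['lipR'];print(np.linalg.norm(d),np.degrees(np.arctan2(-d[0],d[1])), (r['lipL']+r['lipR'])/2)
o=(r['lipL']+r['lipR'])/2
for k in r: print(k,(B.T@(r[k]-o)).round(4))
E
```

```text
lipL all [0.4867 0.0772 0.1394] [-0.4 -0.4] [ 0.2 -0.4] [1.  0.6]
lipL tw [0.4852 0.0756 0.1443] [-0.  0.] [ 0.4 -2.3] [ 0. -0.]
lipR all [ 0.5012 -0.1401  0.1352] [-0.4 -0.4] [-0.3 -0.3] [0.2 1.4]
lipR tw [ 0.4993 -0.1401  0.1426] [-0.2  0. ] [ 0.2 -2.6] [0.7 0. ]
tip all [ 0.5329 -0.1965  0.1161] [-0.6 -0.1] [-0.7 -0.4] [0.  1.3]
tip tw [ 0.5325 -0.1968  0.1196] [-0.4 -0.1] [-0.7 -1.4] [0.9 0.2]
mark all [ 0.603  -0.2017  0.206 ] [ 1.6 -2.1] [5.8 2.8] [ 6.8 -5.8]
mark tw [ 0.598  -0.1964  0.2017] [-0.4 -0.1] [8.8 4.3] [1.2 0.2]
0.21609237204316764 3.741710294667862 [ 0.49224299 -0.0322544   0.14342736]
lipL [-0.0006  0.108   0.0006]
lipR [ 0.0006 -0.108  -0.0006]
tip [ 0.0379 -0.1668  0.0007]
mark [ 0.0352 -0.1707  0.1057]
```

```bash
sed -i 's/^LIP=.*/LIP=np.array([.4930,-.0322,.138])/' ik.py; cat >> ik.py <<'E'
def sim(p0,R0,q0,wps,verbose=1):
    q=q0.copy();out=[]
    for p,Rm,n in wps:
        w=R.from_matrix(R0.T@Rm).as_rotvec();mx=0
        for i in range(1,n+1):
            qn,e,wv=IK(p0+(p-p0)*i/n,R0@R.from_rotvec(w*i/n).as_matrix(),q,mar=.0)
            mx=max(mx,np.abs(qn-q).max());q=qn
            if e>.001 or wv>.01: print('  bad',i,round(e,4),round(wv,3))
        print('wp',p.round(3),'q',q.round(2),'maxstep',round(mx,2))
        p0,R0=p,Rm
    return q
E
cat > plan1.py <<'E'
from ik import *
s,p,R0=pose();q0=np.array(s['q'])
for th,ti,yl in ((40,5,-.075),(45,5,-.075),(50,5,-.07)):
    Rm=Rt(th,ti);d=Rm[:,1]
    ent=tcp(Rm,.025,yl,-.027);pre=ent-.09*d
    via=pre+np.array([-.02,-.06,.10])
    print(th,ent.round(3),pre.round(3))
    wps=[(via,Rm,12),(pre,Rm,4),(ent,Rm,6),(ent+.016*Z,Rm,4),(ent+.016*Z+.106*Z,Rm,12)]
    sim(p,R0,q0,wps)
    if th==45: plan(p,R0,wps[:2])
E
python3 plan1.py
```

```text
40 [ 0.485 -0.124  0.112] [ 0.431 -0.185  0.15 ]
  bad 5 0.0011 0.003
  bad 6 0.0126 0.04
  bad 7 0.0235 0.077
  bad 8 0.0334 0.114
wp [ 0.411 -0.245  0.25 ] q [ 1.45  0.46 -0.52  2.04 -0.93  1.25  0.32] maxstep 1.85
wp [ 0.431 -0.185  0.15 ] q [ 1.38  0.61 -0.56  2.18 -1.03  1.    0.52] maxstep 0.06
wp [ 0.485 -0.124  0.112] q [ 1.43  0.8  -0.86  2.21 -1.04  0.66  0.49] maxstep 0.06
wp [ 0.495 -0.123  0.124] q [ 1.42  0.78 -0.88  2.2  -1.04  0.66  0.46] maxstep 0.01
wp [ 0.563 -0.119  0.205] q [ 1.34  0.66 -0.91  2.07 -1.04  0.73  0.23] maxstep 0.02
45 [ 0.486 -0.125  0.111] [ 0.437 -0.192  0.146]
  bad 5 0.0077 0.024
  bad 6 0.0201 0.065
  bad 7 0.0313 0.106
wp [ 0.417 -0.252  0.246] q [ 1.43  0.53 -0.52  1.97 -0.89  1.31  0.29] maxstep 1.86
wp [ 0.437 -0.192  0.146] q [ 1.36  0.67 -0.54  2.11 -0.96  1.07  0.46] maxstep 0.06
wp [ 0.486 -0.125  0.111] q [ 1.32  0.78 -0.71  2.16 -1.04  0.83  0.5 ] maxstep 0.06
wp [ 0.496 -0.125  0.123] q [ 1.31  0.77 -0.73  2.14 -1.04  0.83  0.46] maxstep 0.01
wp [ 0.564 -0.12   0.204] q [ 1.25  0.66 -0.78  2.02 -1.04  0.88  0.24] maxstep 0.02
[1,0.0
[... 424 characters left out ...]
043,0.63,0.08,2.93, 1,0.0124,-0.0105,-0.0042,0.63,0.08,2.93, 1,0.0042,0.0235,-0.0174,0,0,0, 1,0.0042,0.0235,-0.0174,0,0,0, 1,0.0042,0.0235,-0.0174,0,0,0, 1,0.0042,0.0235,-0.0174,0,0,0]
50 [ 0.487 -0.122  0.11 ] [ 0.442 -0.194  0.141]
  bad 5 0.0137 0.044
  bad 6 0.0266 0.089
wp [ 0.422 -0.254  0.241] q [ 1.44  0.6  -0.58  1.92 -0.83  1.34  0.24] maxstep 1.93
wp [ 0.442 -0.194  0.141] q [ 1.37  0.74 -0.59  2.04 -0.87  1.11  0.39] maxstep 0.06
wp [ 0.487 -0.122  0.11 ] q [ 1.27  0.81 -0.66  2.11 -0.99  0.92  0.47] maxstep 0.03
wp [ 0.497 -0.121  0.122] q [ 1.26  0.79 -0.67  2.09 -1.    0.93  0.44] maxstep 0.01
wp [ 0.565 -0.117  0.203] q [ 1.18  0.68 -0.7   1.98 -1.03  0.99  0.24] maxstep 0.02
```

```bash
cat > plan1.py <<'E'
from ik import *
s,p,R0=pose();q0=np.array(s['q'])
th,ti,yl=45,5,-.07
Rm=Rt(th,ti);d=Rm[:,1]
ent=tcp(Rm,.025,yl,-.027);pre=ent-.09*d
via=pre+np.array([-.02,-.06,.10])
for nm,A in (('a',np.array([.42,-.30,.32])),('b',np.array([.42,-.36,.32])),('c',np.array([.48,-.30,.34]))):
  for R1 in (Rtool(44),Rtool(60)):
    print(nm)
    wps=[(A,R1,8),(via,Rm,8),(pre,Rm,4),(ent,Rm,6),(ent+.016*Z,Rm,4),(ent+.122*Z,Rm,12)]
    sim(p,R0,q0,wps[:2])
E
python3 plan1.py
```

```text
a
wp [ 0.42 -0.3   0.32] q [ 0.33 -0.09  0.55  2.21 -0.97  0.73  0.04] maxstep 0.05
wp [ 0.416 -0.247  0.246] q [ 1.35  0.5  -0.42  1.99 -0.92  1.34  0.33] maxstep 1.01
a
wp [ 0.42 -0.3   0.32] q [ 0.43 -0.05  0.33  2.06 -0.5   0.82 -0.46] maxstep 0.11
wp [ 0.416 -0.247  0.246] q [ 0.99  0.46  0.04  2.01 -1.04  1.5   0.45] maxstep 0.2
b
wp [ 0.42 -0.36  0.32] q [ 0.39  0.03  0.63  2.12 -1.03  0.86  0.16] maxstep 0.07
wp [ 0.416 -0.247  0.246] q [ 1.14  0.47 -0.15  2.   -1.    1.43  0.4 ] maxstep 0.54
b
wp [ 0.42 -0.36  0.32] q [ 0.44  0.04  0.44  1.98 -0.57  0.89 -0.32] maxstep 0.1
wp [ 0.416 -0.247  0.246] q [ 0.99  0.46  0.04  2.01 -1.04  1.5   0.45] maxstep 0.16
c
wp [ 0.48 -0.3   0.34] q [ 0.31 -0.03  0.47  2.12 -0.96  0.7  -0.07] maxstep 0.05
wp [ 0.416 -0.247  0.246] q [ 1.31  0.49 -0.37  1.99 -0.94  1.36  0.34] maxstep 1.32
c
wp [ 0.48 -0.3   0.34] q [ 0.39  0.01  0.29  1.95 -0.48  0.83 -0.57] maxstep 0.11
wp [ 0.416 -0.247  0.246] q [ 0.99  0.46  0.04  2.01 -1.04  1.5   0.45] maxstep 0.21
```

```bash
sed -i '/^for nm/,$d' plan1.py; cat >> plan1.py <<'E'
wps=[(np.array([.42,-.36,.32]),Rtool(60),8),(via,Rm,10),(pre,Rm,4),(ent,Rm,6),(ent+.016*Z,Rm,4),(ent+.122*Z,Rm,12)]
sim(p,R0,q0,wps)
plan(p,R0,wps[:1])
E
python3 plan1.py
```

```text
wp [ 0.42 -0.36  0.32] q [ 0.44  0.04  0.44  1.98 -0.57  0.89 -0.32] maxstep 0.1
wp [ 0.416 -0.247  0.246] q [ 0.99  0.46  0.04  2.01 -1.04  1.5   0.45] maxstep 0.16
wp [ 0.436 -0.187  0.146] q [ 1.22  0.63 -0.37  2.12 -1.04  1.15  0.54] maxstep 0.11
wp [ 0.486 -0.12   0.111] q [ 1.33  0.79 -0.73  2.16 -1.04  0.81  0.5 ] maxstep 0.07
wp [ 0.496 -0.12   0.123] q [ 1.32  0.77 -0.74  2.15 -1.04  0.81  0.46] maxstep 0.01
wp [ 0.564 -0.115  0.204] q [ 1.25  0.66 -0.8   2.03 -1.04  0.87  0.24] maxstep 0.02
[1,0.0361,-0.0114,-0.0015,-2.15,0.28,-1.2, 1,0.0363,-0.0106,-0.0017,-2.15,0.28,-1.2, 1,0.0365,-0.0098,-0.0019,-2.15,0.28,-1.2, 1,0.0367,-0.0089,-0.0021,-2.15,0.28,-1.2, 1,0.0369,-0.0081,-0.0022,-2.15,0.28,-1.2, 1,0.0371,-0.0072,-0.0023,-2.15,0.28,-1.2, 1,0.0373,-0.0063,-0.0024,-2.15,0.28,-1.2, 1,0.0374,-0.0055,-0.0024,-2.15,0.28,-1.2]
```

Request:
carry_out:
  deltas: [1,0.036,-0.011,-0.002,-2.2,0.3,-1.2,1,0.036,-0.011,-0.002,-2.2,0.3,-1.2,1,0.036,-0.01,-0.002,-2.2,0.3,-1.2,1,0.037,-0.009,-0.002,-2.2,0.3,-1.2,1,0.037,-0.008,-0.002,-2.2,0.3,-1.2,1,0.037,-0.007,-0.002,-2.2,0.3,-1.2,1,0.037,-0.006,-0.002,-2.2,0.3,-1.2,1,0.037,-0.006,-0.002,-2.2,0.3,-1.2]

```text
t: 4.38
ee_pos: [0.4193, -0.3593, 0.3203]
orientation: [-1.056, 0.0, -1.508]
ft_force: [0.9, -1.1, 1.1]
opening: -0.0001
```

```bash
python3 log.py; cat > plan2.py <<'E'
from plan1h import *
wps=[(via,Rm,10),(pre,Rm,4),(ent,Rm,6),(ent+.016*Z,Rm,4),(ent+.122*Z,Rm,12)]
sim(p,R0,q0,wps)
plan(p,R0,wps[:1])
E
sed '/^wps/,$d' plan1.py > plan1h.py; python3 plan2.py
```

```text
4.38 [ 0.4193 -0.3593  0.3203] q [ 0.454  0.038  0.419  1.973 -0.557  0.888 -0.334] f [ 0.94 -1.08  1.1 ]
wp [ 0.416 -0.247  0.246] q [ 0.99  0.46  0.04  2.01 -1.04  1.5   0.45] maxstep 0.16
wp [ 0.436 -0.187  0.146] q [ 1.22  0.63 -0.37  2.12 -1.04  1.15  0.54] maxstep 0.11
wp [ 0.486 -0.12   0.111] q [ 1.33  0.79 -0.73  2.16 -1.04  0.81  0.5 ] maxstep 0.07
wp [ 0.496 -0.12   0.123] q [ 1.32  0.77 -0.74  2.15 -1.04  0.81  0.46] maxstep 0.01
wp [ 0.564 -0.115  0.204] q [ 1.25  0.66 -0.8   2.03 -1.04  0.87  0.24] maxstep 0.02
[1,-0.0112,0.0067,-0.0033,2.41,-0.62,4.5, 1,-0.0107,0.0074,-0.0035,2.41,-0.62,4.5, 1,-0.0101,0.0081,-0.0037,2.41,-0.62,4.5, 1,-0.0095,0.0087,-0.004,2.41,-0.62,4.5, 1,-0.0088,0.0092,-0.0042,2.41,-0.62,4.5, 1,-0.0081,0.0097,-0.0046,2.41,-0.62,4.5, 1,-0.0074,0.0101,-0.0049,2.41,-0.62,4.5, 1,-0.0067,0.0105,-0.0052,2.41,-0.62,4.5]
[1,-0.0059,0.0107,-0.0056,2.41,-0.62,4.5, 1,-0.0051,0.0109,-0.006,2.41,-0.62,4.5]
```

Request:
carry_out:
  deltas: [1,-0.011,0.007,-0.003,2.4,-0.6,4.5,1,-0.011,0.007,-0.003,2.4,-0.6,4.5,1,-0.01,0.008,-0.004,2.4,-0.6,4.5,1,-0.01,0.009,-0.004,2.4,-0.6,4.5,1,-0.009,0.009,-0.004,2.4,-0.6,4.5,1,-0.008,0.01,-0.005,2.4,-0.6,4.5,1,-0.007,0.01,-0.005,2.4,-0.6,4.5,1,-0.007,0.01,-0.005,2.4,-0.6,4.5]

```text
t: 5.38
ee_pos: [0.4172, -0.2681, 0.261]
orientation: [-0.598, 0.416, -1.013]
ft_force: [-0.1, 0.2, -0.4]
opening: 0.0002
```

Request:
carry_out:
  deltas: [1,-0.006,0.011,-0.006,2.4,-0.6,4.5,1,-0.005,0.011,-0.006,2.4,-0.6,4.5,1,0,0,0,0,0,0]

```text
t: 5.75
ee_pos: [0.416, -0.2463, 0.2454]
orientation: [-0.445, 0.477, -0.854]
ft_force: [0.3, -0.7, 0.7]
opening: 0.0
```

```bash
python3 log.py; cat > plan2.py <<'E'
from plan1h import *
print(np.degrees(R.from_matrix(R0.T@Rm).as_rotvec()),p-via)
wps=[(pre,Rm,5),(ent,Rm,8),(ent+.016*Z,Rm,4),(ent+.122*Z,Rm,12)]
sim(p,R0,q0,wps)
plan(p,R0,wps[:1])
cv2.imwrite('pics/w2.png',vision.capture('wrist'))
E
python3 plan2.py
```

```text
5.75 [ 0.416  -0.2463  0.2454] q [ 1.034  0.465 -0.013  2.012 -1.032  1.479  0.437] f [ 0.3  -0.74  0.69]
[-0.25490121 -0.31532808 -0.04290502] [-0.00023667  0.00095078 -0.00024355]
wp [ 0.436 -0.187  0.146] q [ 1.22  0.63 -0.37  2.12 -1.04  1.15  0.54] maxstep 0.08
wp [ 0.486 -0.12   0.111] q [ 1.33  0.79 -0.73  2.16 -1.04  0.81  0.5 ] maxstep 0.05
wp [ 0.496 -0.12   0.123] q [ 1.32  0.77 -0.74  2.15 -1.04  0.81  0.46] maxstep 0.01
wp [ 0.564 -0.115  0.204] q [ 1.25  0.66 -0.8   2.03 -1.04  0.87  0.24] maxstep 0.02
[1,0.0036,0.0186,-0.0139,-0.05,-0.06,-0.01, 1,0.0036,0.0186,-0.0139,-0.05,-0.06,-0.01, 1,0.0036,0.0186,-0.0139,-0.05,-0.06,-0.01, 1,0.0036,0.0187,-0.0139,-0.05,-0.06,-0.01, 1,0.0035,0.0187,-0.0139,-0.05,-0.06,-0.01]
```

View pics/w2.png

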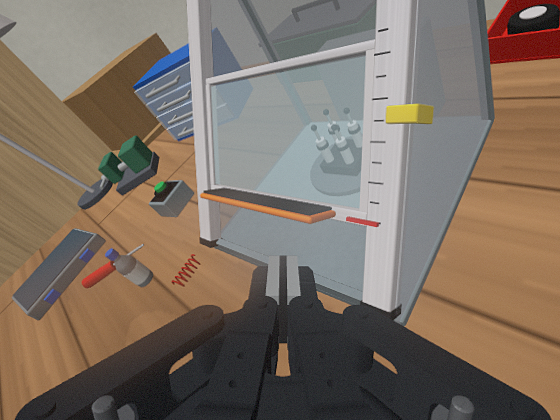

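The lip's right corner is at about (330,215), the pointer tip at (380,223) and the marker's left end at (386,113). I'll refine the measurement with this view.

```bash
python3 - <<'E'
from h import *
w=cv2.imread('pics/w2.png')
zoom(w,190,90,440,240,'zw3.png',3.2)
E
```

```text
zw3.png 3.2
```

View pics/zw3.png

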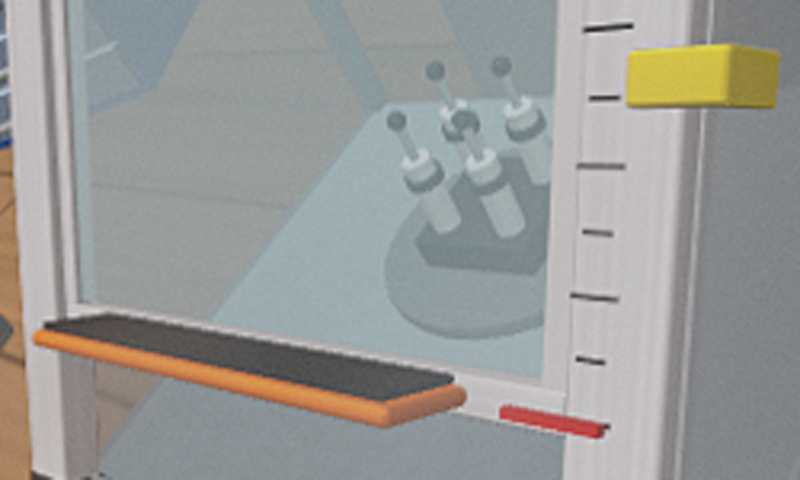

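```bash
python3 - <<'E'
from h import *
ct=cam('top');cs=cam('scene')
cw=wcam(np.array([0.39928485,-0.1155905,0.29902342]),R.from_euler('xyz',[-0.766,0.005,-1.483]).as_matrix())
s,p,R0=pose();c2=wcam(p,R0)
T=lambda x,y:(190+x/5-.4,60+y/5-.4)
W1=lambda x,y:(320+x/4.25-.4,90+y/4.25-.4);W2=lambda x,y:(100+x/3.4-.4,185+y/3.4-.4);W3=lambda x,y:(190+x/3.2-.4,90+y/3.2-.4)
pts={'lipL':(T(233,783),W2(60,117),W3(35,345)),'lipR':(T(604,762),W2(725,131),W3(387,427)),'tip':(T(697,711),W1(171,511),W3(603,432)),'mark':(T(712,580),W1(228,128),W3(627,79))}
r={}
for k,(a,c,d) in pts.items():
  for nm,ob in (('all',[(ct,a),(cw,c),(c2,d)]),('w12',[(cw,c),(c2,d)])):
    P=tri(ob);r[nm,k]=P
    print(k,nm,P.round(4),(proj(ct,P)[0]-a).round(1),(proj(cw,P)[0]-c).round(1),(proj(c2,P)[0]-d).round(1))
for nm in ('all','w12'):
    L,Rr=r[nm,'lipL'],r[nm,'lipR'];o=(L+Rr)/2
    d=L-Rr;print(nm,np.linalg.norm(d),np.degrees(np.arctan2(-d[0],d[1])),d[2],o.round(4))
    for k in pts: print(k,(B.T@(r[nm,k]-o)).round(4))
    print('gap Z',(B.T@(r[nm,'mark']-r[nm,'tip'])))
E
```

```text
lipL all [0.487  0.0775 0.1358] [-0.4 -0.4] [2.3 1.7] [-1.  -0.8]
lipL w12 [0.4898 0.0836 0.1309] [-2.4 -1.2] [-0.1  1. ] [ 0.3 -0.7]
lipR all [ 0.5013 -0.1408  0.1359] [-0.2 -0.5] [0.9 1.1] [-0.7 -0.1]
lipR w12 [ 0.5029 -0.1398  0.1341] [-0.5 -1. ] [-0.   0.4] [ 0.1 -0.4]
tip all [ 0.5337 -0.1977  0.1154] [-0.2 -0.4] [0.9 0.9] [-0.5 -0.3]
tip w12 [ 0.5354 -0.197   0.1136] [-0.5 -0.8] [-0.1  0.4] [ 0.2 -0.5]
mark all [ 0.5988 -0.1969  0.1998] [-0.3 -0.3] [1.1 0.9] [-0.4 -0.5]
mark w12 [ 0.6008 -0.196   0.1984] [-0.7 -0.9] [-0.1  0.5] [ 0.2 -0.5]
all 0.21876937284510173 3.7380589944101605 -9.45699727842031e-05 [ 0.4942 -0.0316  0.1358]
lipL [ 0.000e+00  1.094e-01 -1.000e-04]
lipR [-0.000e+00 -1.094e-01  1.000e-04]
tip [ 0.0351 -0.1683  0.0028]
mark [ 0.0307 -0.1717  0.1092]
gap Z [-0.00439929 -0.00343885  0.10640123]
w12 0.22384135245022516 3.342636555091177 -0.0032186459121174016 [ 0.4964 -0.0281  0.1325]
lipL [ 0.0016  0.1119 -0.0008]
lipR [-0.0016 -0.1119  0.0008]
tip [ 0.0336 -0.1711  0.0035]
mark [ 0.0292 -0.1743  0.1105]
gap Z [-0.00441894 -0.00324729  0.1069728 ]
```

Request:
carry_out:
  deltas: [1,0.004,0.019,-0.014,0,0,0,1,0.004,0.019,-0.014,0,0,0,1,0.004,0.019,-0.014,0,0,0,1,0.004,0.018,-0.014,0,0,0,1,0.003,0.018,-0.014,0,0,0,1,0,0,0,0,0,0]

```text
t: 6.55
ee_pos: [0.437, -0.1876, 0.1461]
orientation: [-0.448, 0.474, -0.853]
ft_force: [-0.3, -1.0, -0.4]
opening: -0.0001
```

```bash
sed -i 's/^LIP=.*/LIP=np.array([.4940,-.0318,.1362])/' ik.py; python3 log.py; cat > plan3.py <<'E'
from plan1h import *
print(np.degrees(R.from_matrix(R0.T@Rm).as_rotvec()),p-pre)
wps=[(ent,Rm,8),(ent+.016*Z,Rm,4),(ent+.122*Z,Rm,12)]
sim(p,R0,q0,wps)
plan(p,R0,wps[:1])
print('tip in booth axes',(B.T@(p+.025*R0[:,1]-LIP)).round(4))
for n in('wrist','scene'):cv2.imwrite('pics/%s3.png'%n[0],vision.capture(n))
E
python3 plan3.py
```

```text
6.55 [ 0.437  -0.1876  0.1461] q [ 1.222  0.629 -0.375  2.122 -1.037  1.145  0.537] f [-0.29 -1.02 -0.43]
[-0.06916096 -0.1269306   0.00266143] [-0.00022814 -0.00075226  0.00225521]
wp [ 0.487 -0.12   0.109] q [ 1.33  0.79 -0.73  2.16 -1.04  0.8   0.5 ] maxstep 0.05
wp [ 0.497 -0.119  0.121] q [ 1.32  0.78 -0.75  2.15 -1.04  0.81  0.46] maxstep 0.01
wp [ 0.565 -0.115  0.203] q [ 1.25  0.67 -0.8   2.03 -1.04  0.86  0.24] maxstep 0.02
[1,0.0001,0.0114,-0.0002,-0.01,-0.02,0, 1,0.0001,0.0114,-0.0002,-0.01,-0.02,0, 1,0.0001,0.0114,-0.0002,-0.01,-0.02,0, 1,0.0001,0.0114,-0.0002,-0.01,-0.02,0, 1,0.0001,0.0114,-0.0002,-0.01,-0.02,0, 1,0.0001,0.0114,-0.0002,-0.01,-0.02,0, 1,0.0001,0.0114,-0.0002,-0.01,-0.02,0, 1,0.0001,0.0114,-0.0002,-0.01,-0.02,0]
tip in booth axes [-0.0401 -0.1341 -0.0333]
```

View pics/w3.png

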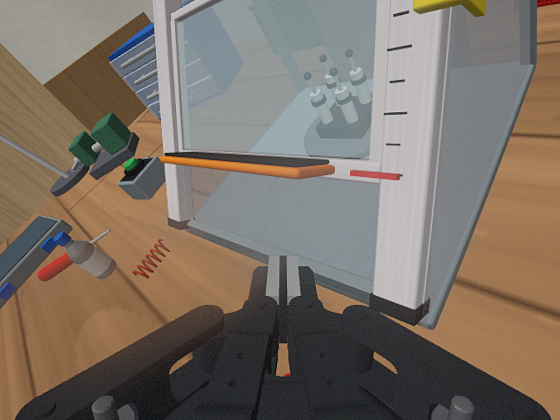

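View pics/s3.png

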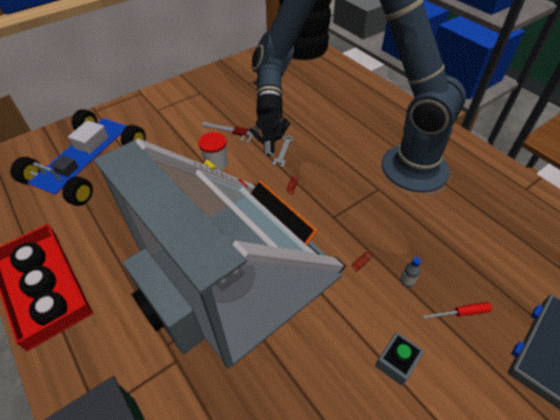

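Request:
carry_out:
  deltas: [1,0,0.0115,0,0,0,0,1,0,0.0115,0,0,0,0,1,0,0.0115,0,0,0,0,1,0,0.0115,0,0,0,0,1,0,0.0115,0,0,0,0,1,0,0.0115,0,0,0,0,1,0,0.0115,0,0,0,0,1,0,0.0105,0,0,0,0]

```text
t: 7.65
ee_pos: [0.4879, -0.1217, 0.1108]
orientation: [-0.451, 0.471, -0.856]
ft_force: [0.1, 0.3, 0.3]
opening: 0.0003
```

```bash
python3 log.py; cat > st.py <<'E'
from ik import *
s,p,R0=pose()
print('tip in booth axes',(B.T@(p+.025*R0[:,1]-LIP)).round(4),'f booth',(B.T@s['ft_force']).round(2),'Z in tool',(R0.T@Z).round(3),'X in tool',(R0.T@X).round(3))
E
python3 st.py; python3 - <<'E'
from h import *
for n in('wrist','scene'):cv2.imwrite('pics/%s4.png'%n[0],vision.capture(n))
E
```

```text
7.65 [ 0.4879 -0.1217  0.1108] q [ 1.333  0.791 -0.737  2.161 -1.036  0.801  0.491] f [0.1  0.35 0.31]
tip in booth axes [ 0.0249 -0.0718 -0.025 ] f booth [-0.1   0.34  0.31] Z in tool [-0.001  0.087  0.996] X in tool [ 0.705  0.707 -0.061]
```

View pics/w4.png

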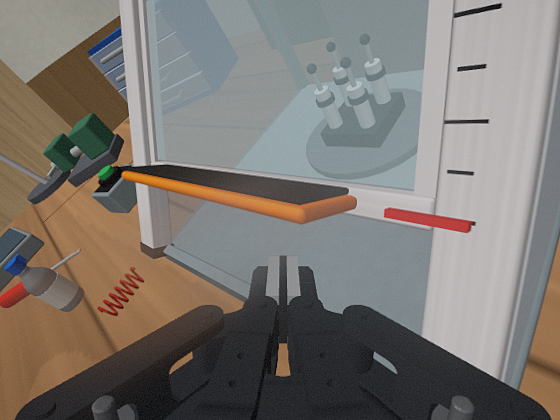

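```bash
python3 - <<'E'
from ik import *
s,p,R0=pose();c=wcam(p,R0)
for n,P in dict(lipR=LIP-.11*Y,lipL=LIP+.11*Y,tip=p+.025*R0[:,1],tiptop=p+.025*R0[:,1]+.011*R0[:,2],tiptopback=p+.0*R0[:,1]+.011*R0[:,2]).items(): print(n,proj(c,P).round(1))
E
```

```text
lipR [[305.2 222.5]]
lipL [[123.6 177.6]]
tip [[282.  242.9]]
tiptop [[281.9 225.5]]
tiptopback [[281.8 243.1]]
```

```bash
python3 - <<'E'
from h import *
w=cv2.imread('pics/w4.png');zoom(w,180,200,390,400,'z4.png',3)
w=cv2.imread('pics/wrist0.png');zoom(w,30,240,540,420,'z0.png',1.56)
E
```

```text
z4.png 3
z0.png 1.56
```

View pics/z4.png

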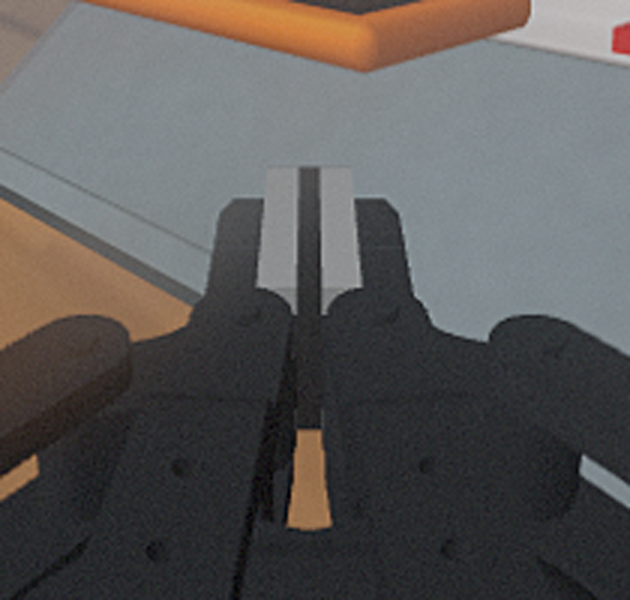

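View pics/z0.png

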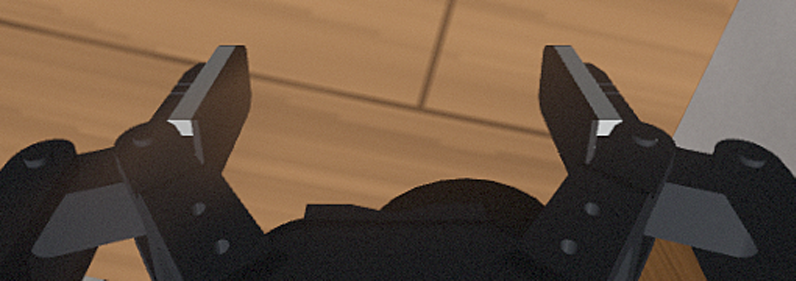

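View pics/s4.png

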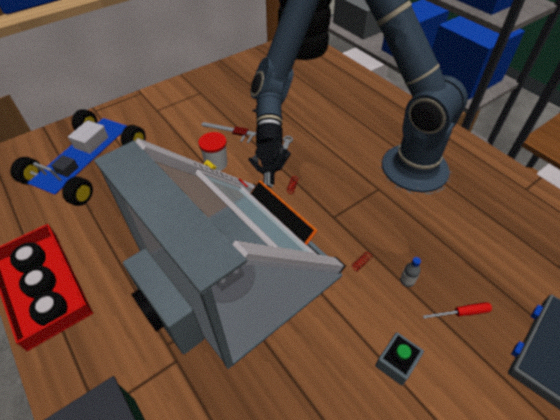

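```bash
python3 - <<'E'
from h import *
t=cv2.imread('pics/t1.png');c=cam('top')
p=np.array([0.39928485,-0.1155905,0.29902342]);Rm=R.from_euler('xyz',[-0.766,0.005,-1.483]).as_matrix()
for y in (-.01,0,.025): print(y,proj(c,p+Rm@[0,y,.0]).round(1),proj(c,p+Rm@[0,y,.011]).round(1))
zoom(t,240,170,400,290,'zt1.png',5)
x,y=proj(c,p+Rm@[0,.025,.0])[0]
s=cv2.imread('pics/s3.png');c=cam('scene')
p=np.array([.437,-.1876,.1461]);Rm=R.from_euler('xyz',[-0.448, 0.474, -0.853]).as_matrix()
for y in (-.01,0,.025): print(y,proj(c,p+Rm@[0,y,.0]).round(1),proj(c,p+Rm@[0,y,.011]).round(1))
zoom(s,240,100,320,160,'zs3.png',10)
E
```

```text
-0.01 [[305.3 248.1]] [[305.2 245. ]]
0 [[304.9 245.3]] [[304.8 242.3]]
0.025 [[303.9 238.6]] [[303.8 235.6]]
zt1.png 5
-0.01 [[268.6 154.1]] [[266.5 152.6]]
0 [[268.6 157.4]] [[266.5 156. ]]
0.025 [[268.5 165.8]] [[266.4 164.5]]
zs3.png 10
```

View pics/zt1.png

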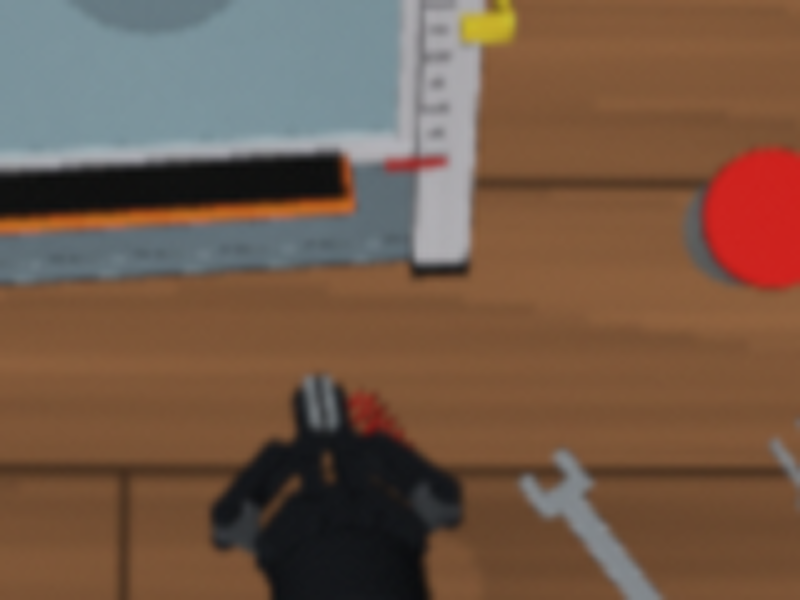

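View pics/zs3.png

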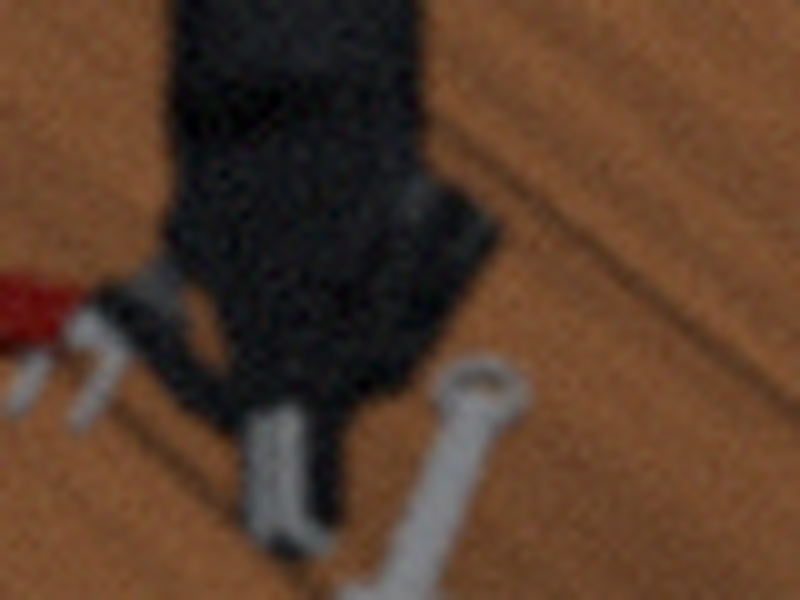

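The cameras show the shut fingertips about 10 mm behind the TCP, not 25 mm ahead as documented. Relative to the cameras the tips are only just at the lip edge. I'll check reach for going further in.

```bash
cat > st.py <<'E'
from ik import *
s,p,R0=pose()
print(round(s['t'],2),'tip(-.01) in booth axes',(B.T@(p-.01*R0[:,1]-LIP)).round(4),'f booth',(B.T@s['ft_force']).round(2),'Z in tool',(R0.T@Z).round(3),'X in tool',(R0.T@X).round(3))
E
python3 st.py; python3 - <<'E'
from ik import *
s,p,R0=pose();q0=np.array(s['q']);d=R0[:,1]
sim(p,R0,q0,[(p+.028*d,R0,4),(p+.028*d+.014*Z,R0,4),(p+.028*d+.122*Z,R0,12)])
E
```

```text
7.75 tip(-.01) in booth axes [-0.0001 -0.0954 -0.028 ] f booth [-0.46 -0.54  0.52] Z in tool [-0.001  0.087  0.996] X in tool [ 0.706  0.705 -0.061]
wp [ 0.503 -0.1    0.1  ] q [ 1.33  0.85 -0.81  2.17 -1.04  0.7   0.49] maxstep 0.03
wp [ 0.512 -0.099  0.111] q [ 1.33  0.84 -0.83  2.16 -1.04  0.71  0.46] maxstep 0.01
wp [ 0.581 -0.095  0.194] q [ 1.24  0.71 -0.86  2.03 -1.04  0.78  0.23] maxstep 0.02
```

Request:
carry_out:
  deltas: [1,0,0.007,0,0,0,0,1,0,0.007,0,0,0,0,1,0,0.007,0,0,0,0,1,0,0.007,0,0,0,0]

```text
t: 8.25
ee_pos: [0.5028, -0.0994, 0.0995]
orientation: [-0.449, 0.473, -0.854]
ft_force: [0.2, 0.9, 0.3]
opening: -0.0003
```

```bash
python3 st.py; python3 - <<'E'
from h import *
cv2.imwrite('pics/w5.png',vision.capture('wrist'))
E
```

```text
8.25 tip(-.01) in booth axes [ 0.0199 -0.0751 -0.0262] f booth [0.01 0.9  0.35] Z in tool [-0.002  0.087  0.996] X in tool [ 0.707  0.705 -0.061]
```

View pics/w5.png

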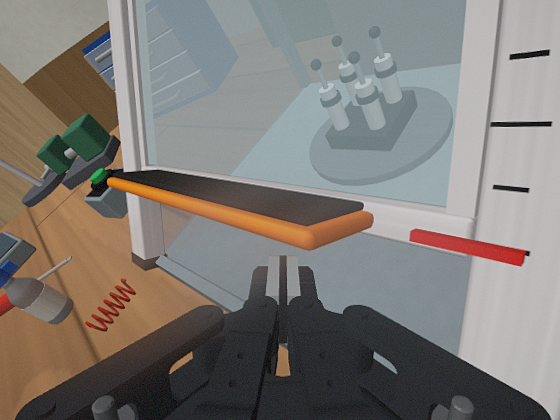

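Request:
carry_out:
  deltas: [1,0,0.0003,0.003,0,0,0,1,0,0.0003,0.003,0,0,0,1,0,0.0003,0.003,0,0,0,1,0,0.0003,0.003,0,0,0]

```text
t: 8.8
ee_pos: [0.5105, -0.0993, 0.109]
orientation: [-0.449, 0.472, -0.854]
ft_force: [0.6, 0.6, -0.1]
opening: 0.0002
```

```bash
python3 st.py; python3 - <<'E'
from h import *
cv2.imwrite('pics/w6.png',vision.capture('wrist'))
E
```

```text
8.8 tip(-.01) in booth axes [ 0.0197 -0.0755 -0.0139] f booth [0.52 0.53 0.3 ] Z in tool [-0.001  0.087  0.996] X in tool [ 0.706  0.705 -0.061]
```

View pics/w6.png

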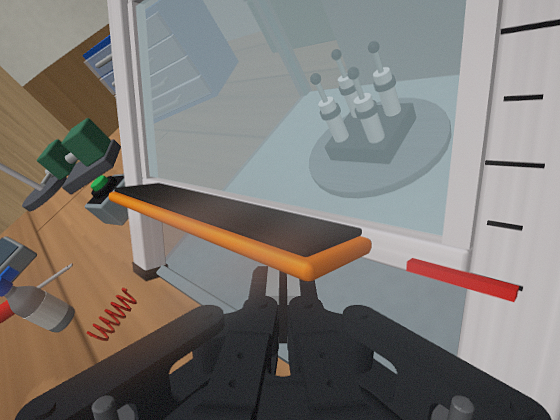

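The fingertips are now hidden behind and under the lip, as they should be. I'll push up slowly.

Request:
carry_out:
  deltas: [1,0,0.0003,0.003,0,0,0,1,0,0.0003,0.003,0,0,0,1,0,0.0003,0.003,0,0,0,1,0,0.0003,0.003,0,0,0]

```text
t: 9.35
ee_pos: [0.518, -0.0987, 0.1178]
orientation: [-0.449, 0.473, -0.854]
ft_force: [-3.7, -1.5, -1.5]
opening: -0.0001
```

```bash
python3 st.py; python3 - <<'E'
from h import *
cv2.imwrite('pics/w7.png',vision.capture('wrist'))
E
```

```text
9.35 tip(-.01) in booth axes [ 0.0197 -0.0753 -0.0023] f booth [-1.93 -1.3  -3.53] Z in tool [-0.002  0.087  0.996] X in tool [ 0.706  0.705 -0.06 ]
```

View pics/w7.png

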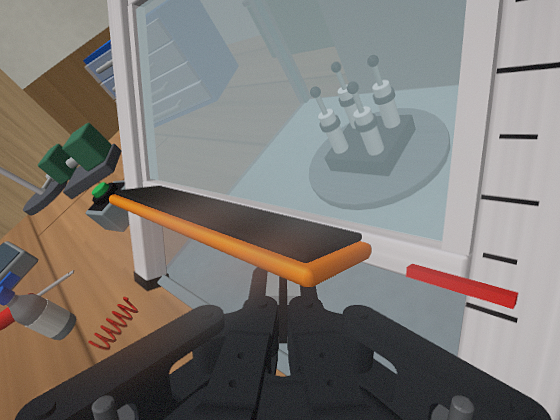

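Contact is good at about 3.5 N along the rails, and the window is sliding. Next I'll push most of the remaining ~97 mm.

Request:
carry_out:
  deltas: [1,0,0.0004,0.005,0,0,0,1,0,0.0004,0.005,0,0,0,1,0,0.0004,0.005,0,0,0,1,0,0.0005,0.005,0,0,0,1,0,0.0005,0.005,0,0,0,1,0,0.0004,0.005,0,0,0,1,0,0.0004,0.005,0,0,0,1,0,0.0004,0.005,0,0,0]

```text
t: 10.4
ee_pos: [0.5441, -0.0969, 0.149]
orientation: [-0.449, 0.473, -0.854]
ft_force: [-2.8, -1.9, -2.0]
opening: 0.0002
```

```bash
python3 st.py; python3 - <<'E'
from h import *
cv2.imwrite('pics/w8.png',vision.capture('wrist'))
E
```

```text
10.4 tip(-.01) in booth axes [ 0.0197 -0.0753  0.0384] f booth [-0.95 -1.67 -3.44] Z in tool [-0.002  0.087  0.996] X in tool [ 0.707  0.705 -0.061]
```

View pics/w8.png

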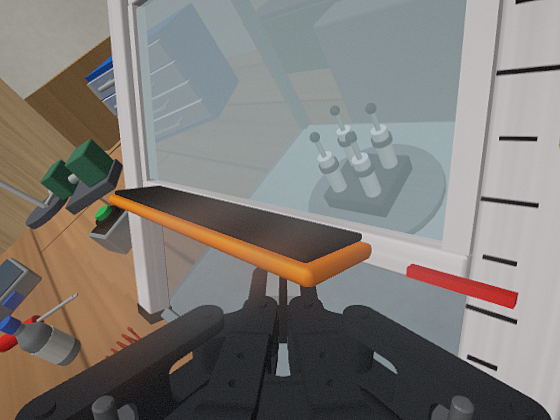

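Request:
carry_out:
  deltas: [1,0,0.0004,0.005,0,0,0,1,0,0.0004,0.005,0,0,0,1,0,0.0004,0.005,0,0,0,1,0,0.0005,0.005,0,0,0,1,0,0.0005,0.005,0,0,0,1,0,0.0004,0.005,0,0,0,1,0,0.0004,0.005,0,0,0,1,0,0.0004,0.005,0,0,0]

```text
t: 11.45
ee_pos: [0.5698, -0.0953, 0.1798]
orientation: [-0.449, 0.473, -0.853]
ft_force: [-2.2, 0.6, -2.8]
opening: -0.0001
```

```bash
python3 st.py; python3 - <<'E'
from h import *
cv2.imwrite('pics/w9.png',vision.capture('wrist'))
cv2.imwrite('pics/t9.png',vision.capture('top'))
zoom(cv2.imread('pics/t9.png'),290,140,370,220,'zt9.png',7)
E
```

```text
11.45 tip(-.01) in booth axes [ 0.0197 -0.0753  0.0784] f booth [ 0.12  0.74 -3.55] Z in tool [-0.001  0.087  0.996] X in tool [ 0.707  0.705 -0.061]
zt9.png 7
```

View pics/w9.png

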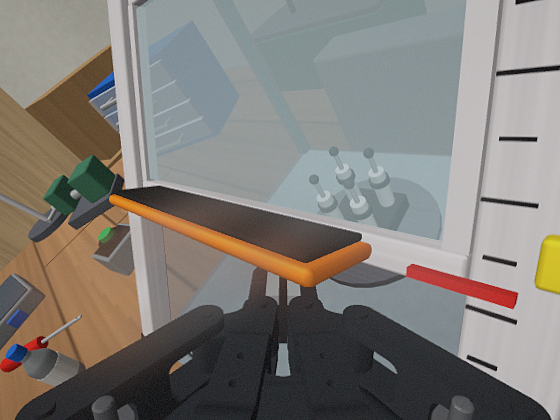

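View pics/zt9.png

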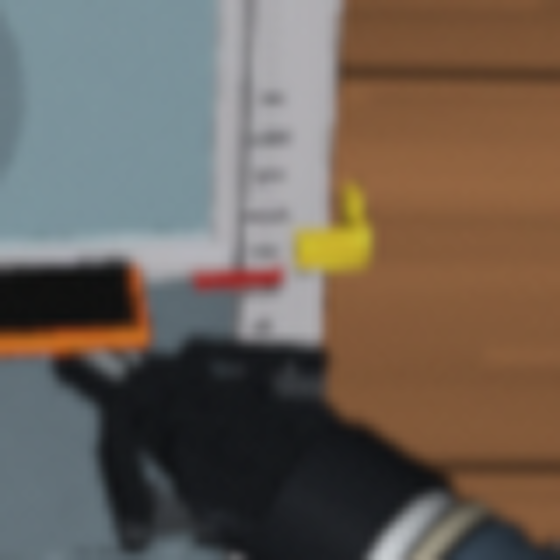

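```bash
python3 - <<'E'
from ik import *
w=cv2.imread('pics/w9.png');zoom(w,460,200,560,330,'zw9.png',4.6)
E
cat > gap.py <<'E'
from ik import *
def gap(wt,wm,tt=None,tm=None,xs=(.0351,.0307)):
    s,p,R0=pose();c=wcam(p,R0);ct=cam('top')
    def pl(c,uv,x):
        t,v=ray(c,uv);a=B.T@(t-LIP);b=B.T@v;return a+b*(x-a[0])/b[0]
    a,b=pl(c,wt,xs[0]),pl(c,wm,xs[1]);print('wrist tip',a.round(4),'mark',b.round(4),'gap',(b-a)[2].round(4))
    if tt is not None:
        a,b=pl(ct,tt,xs[0]),pl(ct,tm,xs[1]);print('top tip',a.round(4),'mark',b.round(4),'gap',(b-a)[2].round(4))
        a=B.T@(tri([(c,wt),(ct,tt)])-LIP);b=B.T@(tri([(c,wm),(ct,tm)])-LIP);print('tri',a.round(4),b.round(4),(b-a).round(4))
E
```

```text
zw9.png 4.6
```

View pics/zw9.png

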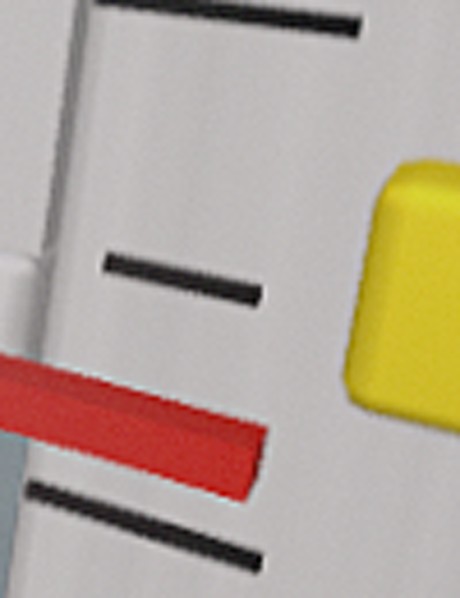

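```bash
python3 - <<'E'
from gap import *
wt=(515.0,302.2);wm=(538.9,262.6);tt=(290+282/7-.4,140+278/7-.4);tm=(290+297/7-.4,140+252/7-.4)
for xs in ((.0351,.0307),(.033,.029),(.033,.033)): gap(wt,wm,tt,tm,xs)
E
```

```text
wrist tip [ 0.0351 -0.1677  0.0923] mark [ 0.0307 -0.1722  0.1087] gap 0.0164
top tip [ 0.0351 -0.1677  0.0909] mark [ 0.0307 -0.1726  0.1084] gap 0.0175
tri [ 0.033  -0.1676  0.093 ] [ 0.03   -0.1724  0.109 ] [-0.003  -0.0047  0.0159]
wrist tip [ 0.033  -0.1679  0.0932] mark [ 0.029  -0.1723  0.1092] gap 0.016
top tip [ 0.033  -0.1674  0.0928] mark [ 0.029  -0.1723  0.1099] gap 0.0171
tri [ 0.033  -0.1676  0.093 ] [ 0.03   -0.1724  0.109 ] [-0.003  -0.0047  0.0159]
wrist tip [ 0.033  -0.1679  0.0932] mark [ 0.033  -0.172   0.1079] gap 0.0147
top tip [ 0.033  -0.1674  0.0928] mark [ 0.033  -0.173   0.1064] gap 0.0136
tri [ 0.033  -0.1676  0.093 ] [ 0.03   -0.1724  0.109 ] [-0.003  -0.0047  0.0159]
```

Request:
carry_out:
  deltas: [1,0,0.0003,0.004,0,0,0,1,0,0.0003,0.004,0,0,0,1,0,0.0003,0.003,0,0,0,1,0,0.0002,0.0025,0,0,0,1,0,0,0,0,0,0]

```text
t: 12.18
ee_pos: [0.5786, -0.0947, 0.1904]
orientation: [-0.448, 0.473, -0.853]
ft_force: [-1.1, 1.3, -1.8]
opening: 0.0002
```

```bash
python3 st.py; python3 - <<'E'
from h import *
w=vision.capture('wrist');t=vision.capture('top')
cv2.imwrite('pics/w10.png',w);cv2.imwrite('pics/t10.png',t)
zoom(w,460,220,560,340,'zw10.png',5)
zoom(t,310,150,350,200,'zt10.png',12)
E
```

```text
12.18 tip(-.01) in booth axes [ 0.0197 -0.0753  0.0922] f booth [ 0.38  1.34 -2.04] Z in tool [-0.001  0.088  0.996] X in tool [ 0.707  0.705 -0.061]
zw10.png 5
zt10.png 12
```

View pics/zw10.png

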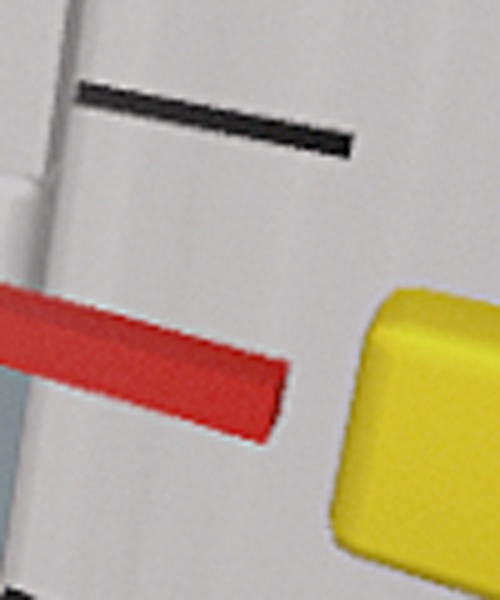

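View pics/zt10.png

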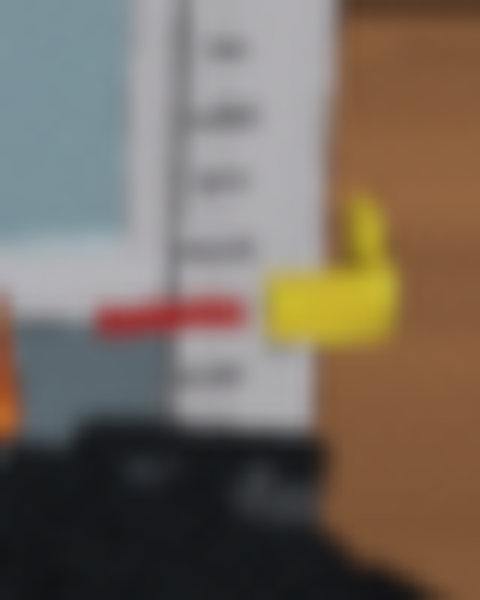

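```bash
python3 - <<'E'
from gap import *
wt=(460+275/5-.4,220+410/5-.4);wm=(460+352/5-.4,220+445/5-.4);tt=(310+245/12-.5,150+313/12-.5);tm=(310+268/12-.5,150+310/12-.5)
for xs in ((.0351,.0307),(.033,.030),(.033,.033)): gap(wt,wm,tt,tm,xs)
E
```

```text
wrist tip [ 0.0351 -0.1677  0.1053] mark [ 0.0307 -0.1724  0.1064] gap 0.0011
top tip [ 0.0351 -0.1673  0.105 ] mark [ 0.0307 -0.172   0.1094] gap 0.0044
tri [ 0.0353 -0.1675  0.105 ] [ 0.0362 -0.1725  0.1043] [ 0.0009 -0.005  -0.0008]
wrist tip [ 0.033  -0.1679  0.1062] mark [ 0.03   -0.1724  0.1067] gap 0.0005
top tip [ 0.033  -0.1669  0.1069] mark [ 0.03   -0.1719  0.11  ] gap 0.0032
tri [ 0.0353 -0.1675  0.105 ] [ 0.0362 -0.1725  0.1043] [ 0.0009 -0.005  -0.0008]
wrist tip [ 0.033  -0.1679  0.1062] mark [ 0.033  -0.1722  0.1054] gap -0.0008
top tip [ 0.033  -0.1669  0.1069] mark [ 0.033  -0.1724  0.1074] gap 0.0005
tri [ 0.0353 -0.1675  0.105 ] [ 0.0362 -0.1725  0.1043] [ 0.0009 -0.005  -0.0008]
```

Estimates put the pointer about 0–3 mm low. They depend on the assumed depths, so I'll back off until the camera is level with the mark, where the depth offset cancels.

Request:
carry_out:
  deltas: [1,0,-0.0005,-0.005,0,0,0,1,0,-0.0008,-0.009,0,0,0,1,0,-0.0008,-0.009,0,0,0,1,0,-0.006,-0.009,0,0,0,1,0,-0.009,-0.009,0,0,0,1,0,-0.009,-0.009,0,0,0,1,0,-0.009,-0.005,0,0,0,1,0,-0.006,-0.003,0,0,0]

```text
t: 13.28
ee_pos: [0.5207, -0.1248, 0.1593]
orientation: [-0.449, 0.473, -0.855]
ft_force: [-0.3, 0.7, 0.7]
opening: -0.0002
```

```bash
python3 st.py; python3 - <<'E'
from ik import *
w=vision.capture('wrist');s,p,R0=pose();c=wcam(p,R0)
print('cam booth',(B.T@(c[3]-LIP)).round(4))
cv2.imwrite('pics/w11.png',w)
zoom(w,400,140,540,245,'zw11.png',5.6)
E
```

```text
13.28 tip(-.01) in booth axes [-0.0061 -0.1016  0.0301] f booth [-0.63  0.67  0.32] Z in tool [-0.002  0.087  0.996] X in tool [ 0.706  0.706 -0.061]
cam booth [-0.1109 -0.2072  0.0958]
zw11.png 5.6
```

View pics/w11.png

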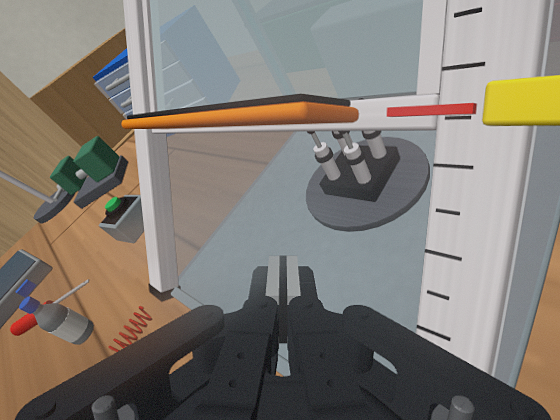

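View pics/zw11.png

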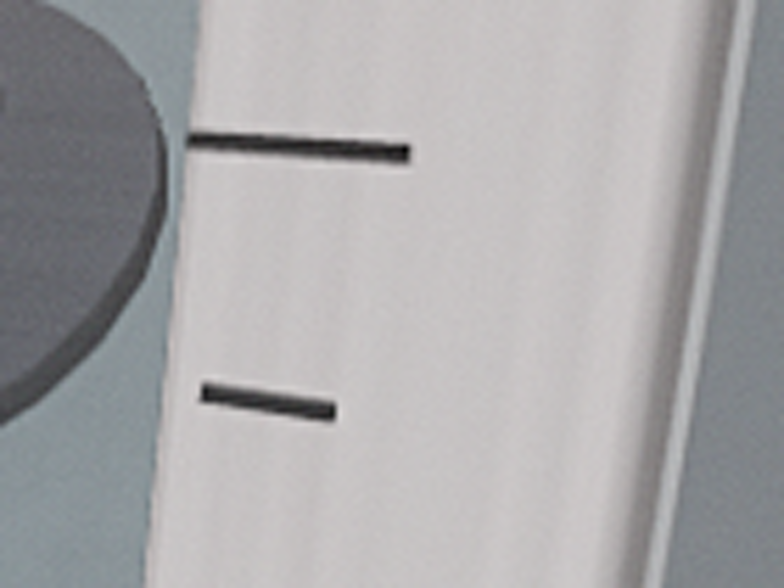

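```bash
python3 - <<'E'
from ik import *
w=cv2.imread('pics/w11.png')
zoom(w,430,70,560,150,'zw11b.png',6)
E
```

```text
zw11b.png 6
```

View pics/zw11b.png

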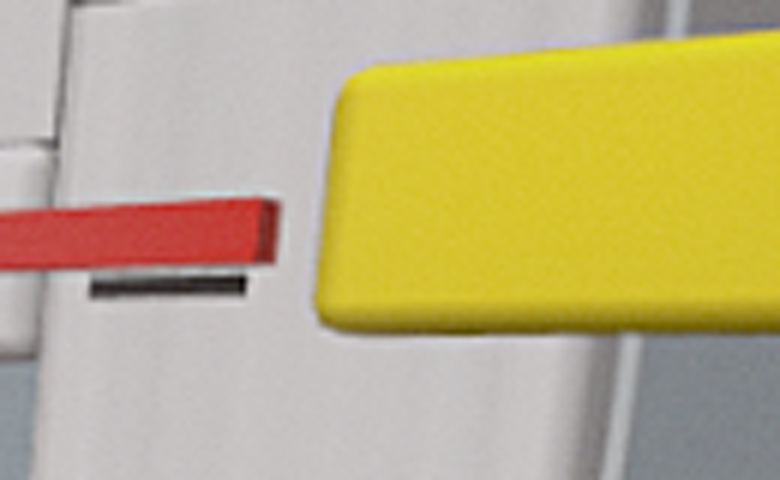

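```bash
python3 - <<'E'
from gap import *
wt=(430+268/6-.4,70+232.5/6-.4);wm=(430+328/6-.4,70+200/6-.4)
for xs in ((.0351,.0307),(.033,.030),(.033,.033),(.036,.030)): gap(wt,wm,None,None,xs)
E
```

```text
wrist tip [ 0.0351 -0.1683  0.1058] mark [ 0.0307 -0.1727  0.1074] gap 0.0015
wrist tip [ 0.033  -0.1688  0.1057] mark [ 0.03   -0.1729  0.1073] gap 0.0016
wrist tip [ 0.033  -0.1688  0.1057] mark [ 0.033  -0.1721  0.1076] gap 0.0018
wrist tip [ 0.036  -0.168   0.1059] mark [ 0.03   -0.1729  0.1073] gap 0.0014
```

Request:
carry_out:
  deltas: [1,0,0.006,0.003,0,0,0,1,0,0.009,0.005,0,0,0,1,0,0.009,0.009,0,0,0,1,0,0.009,0.009,0,0,0,1,0,0.006,0.009,0,0,0,1,0,0.0008,0.009,0,0,0,1,0,0.0008,0.006,0,0,0,1,0,0.0002,0.003,0,0,0]

```text
t: 14.32
ee_pos: [0.5754, -0.0954, 0.1863]
orientation: [-0.449, 0.472, -0.854]
ft_force: [0.6, 1.2, -0.2]
opening: -0.0003
```

```bash
python3 st.py
```

```text
14.32 tip(-.01) in booth axes [ 0.0198 -0.0757  0.0871] f booth [0.64 1.12 0.23] Z in tool [-0.001  0.087  0.996] X in tool [ 0.706  0.706 -0.061]
```

Request:
carry_out:
  deltas: [1,0,0.0002,0.003,0,0,0,1,0,0.0002,0.002,0,0,0,1,0,0.0001,0.0008,0,0,0,1,0,0.0001,0.0008,0,0,0,1,0,0,0,0,0,0]

```text
t: 14.95
ee_pos: [0.5788, -0.095, 0.1904]
orientation: [-0.45, 0.473, -0.854]
ft_force: [-3.5, -1.6, -1.4]
opening: 0.0001
```

```bash
python3 st.py
```

```text
14.95 tip(-.01) in booth axes [ 0.0198 -0.0756  0.0924] f booth [-1.86 -1.39 -3.4 ] Z in tool [-0.002  0.086  0.996] X in tool [ 0.706  0.705 -0.06 ]
```

```bash
python3 - <<'E'
from h import *
w=vision.capture('wrist')
cv2.imwrite('pics/w12.png',w)
zoom(w,460,220,560,340,'zw12.png',5)
E
python3 st.py
```

```text
zw12.png 5
15.0 tip(-.01) in booth axes [ 0.0198 -0.0755  0.0924] f booth [-1.84 -1.54 -3.7 ] Z in tool [-0.002  0.086  0.996] X in tool [ 0.707  0.705 -0.06 ]
```

View pics/zw12.png

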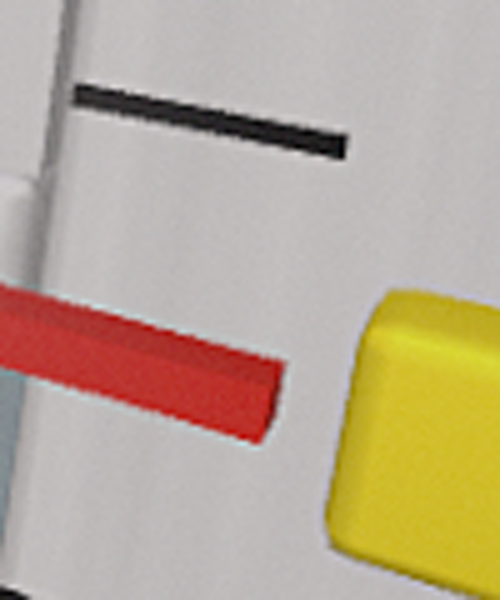

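The image matches the earlier one, so the return move only re-made contact. I'll push the missing ~1.7 mm.

Request:
carry_out:
  deltas: [1,0,0.0001,0.0009,0,0,0,1,0,0.0001,0.0008,0,0,0,1,0,0,0,0,0,0]

```text
t: 15.38
ee_pos: [0.5806, -0.0948, 0.1925]
orientation: [-0.449, 0.473, -0.854]
ft_force: [-3.2, -0.8, -0.8]
opening: 0.0001
```

```bash
python3 st.py;python3 - <<'E'
from h import *
w=vision.capture('wrist')
cv2.imwrite('pics/w13.png',w)
zoom(w,460,220,560,340,'zw13.png',5)
E
```

```text
15.38 tip(-.01) in booth axes [ 0.0199 -0.0755  0.0951] f booth [-2.04 -0.64 -2.7 ] Z in tool [-0.001  0.087  0.996] X in tool [ 0.706  0.705 -0.061]
zw13.png 5
```

View pics/zw13.png

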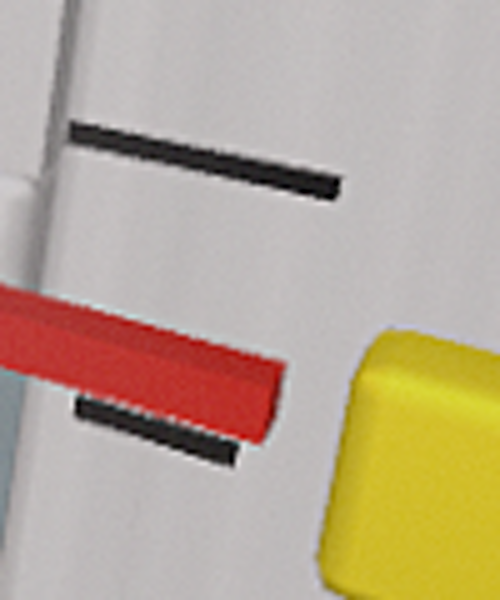

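Request:
carry_out:
  deltas: [1,0,-0.0005,-0.005,0,0,0,1,0,-0.0008,-0.009,0,0,0,1,0,-0.0008,-0.009,0,0,0,1,0,-0.006,-0.009,0,0,0,1,0,-0.009,-0.009,0,0,0,1,0,-0.009,-0.009,0,0,0,1,0,-0.012,-0.001,0,0,0,1,0,-0.006,0,0,0,0]

```text
t: 16.42
ee_pos: [0.5257, -0.1274, 0.1688]
orientation: [-0.449, 0.472, -0.855]
ft_force: [0.1, 0.3, -0.0]
opening: 0.0002
```

```bash
python3 st.py; python3 - <<'E'
from ik import *
w=vision.capture('wrist');s,p,R0=pose();c=wcam(p,R0)
print('cam booth',(B.T@(c[3]-LIP)).round(4))
cv2.imwrite('pics/w14.png',w)
zoom(w,430,80,560,160,'zw14.png',6)
E
```

```text
16.43 tip(-.01) in booth axes [-0.0085 -0.1045  0.0405] f booth [0.1  0.28 0.05] Z in tool [-0.002  0.088  0.996] X in tool [ 0.705  0.706 -0.061]
cam booth [-0.1134 -0.2099  0.1066]
zw14.png 6
```

View pics/zw14.png

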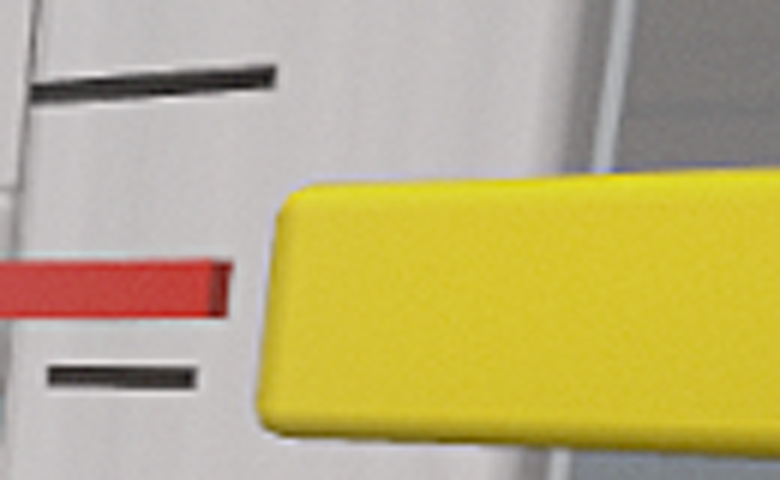

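The pointer is about 1.2 mm above the marker's mid-height (pointer rows 262–318, marker rows 185–435), well inside the 16 mm block, so I'll leave the window there. Now the button: I'll refine its position and plan the route.

```bash
cat > plan4.py <<'E'
from ik import *
s,p,R0=pose();q0=np.array(s['q'])
def down(az):
    a=np.radians(az);x=np.array([np.cos(a),np.sin(a),0]);y=np.array([0,0,-1.]);return np.c_[x,y,np.cross(x,y)]
A=p-.07*R0[:,1]+np.array([0,-.0,.02])
wps=[(A,R0,4),(np.array([.42,-.27,.31]),down(-70),9),(np.array([.46,-.05,.31]),down(-50),6),(np.array([.48,.22,.30]),down(-30),7),(np.array([.505,.391,.16]),down(-20),6)]
if __name__=='__main__':
    sim(p,R0,q0,wps)
    plan(p,R0,wps)
    c=cam('top');w=cv2.imread('pics/t10.png')
    m=cv2.inRange(cv2.cvtColor(w,cv2.COLOR_BGR2HSV),(45,80,60),(85,255,255))[190:230,110:165]
    ys,xs=np.nonzero(m);print(len(xs),xs.mean()+110,ys.mean()+190); P1=(xs.mean()+110,ys.mean()+190)
    sc=cv2.imread('pics/scene0.png');m=cv2.inRange(cv2.cvtColor(sc,cv2.COLOR_BGR2HSV),(45,80,60),(85,255,255))[330:390,370:430]
    ys,xs=np.nonzero(m);P2=(xs.mean()+370,ys.mean()+330);print(P2,len(xs))
    print(onz(c,P1,.064),onz(cam('scene'),P2,.064),tri([(c,P1),(cam('scene'),P2)]))
E
python3 plan4.py
```

```text
wp [ 0.487 -0.18   0.216] q [ 1.48  0.65 -0.85  2.03 -0.88  0.99  0.19] maxstep 0.05
wp [ 0.42 -0.27  0.31] q [ 1.06  0.16 -0.65  1.79  0.1   1.22 -0.83] maxstep 0.13
wp [ 0.46 -0.05  0.31] q [ 0.82  0.11 -0.86  1.86  0.09  1.21 -0.94] maxstep 0.05
wp [0.48 0.22 0.3 ] q [ 0.31  0.31 -1.01  1.74  0.27  1.25 -1.29] maxstep 0.09
wp [0.505 0.391 0.16 ] q [-0.12  0.63 -0.9   1.66  0.54  1.12 -1.52] maxstep 0.08
[1,-0.0023,-0.0194,0.004,0,0,0, 1,-0.0023,-0.0194,0.004,0,0,0, 1,-0.0023,-0.0194,0.004,0,0,0, 1,-0.0023,-0.0194,0.004,0,0,0, 1,-0.0023,-0.0156,0.0042,-6.38,0.37,-3.89, 1,-0.0013,-0.0161,0.0024,-6.38,0.37,-3.89, 1,-0.0002,-0.0163,0.0006,-6.38,0.37,-3.89, 1,0.0009,-0.0162,-0.0012,-6.38,0.37,-3.89]
[1,0.002,-0.0159,-0.003,-6.38,0.37,-3.89, 1,0.0031,-0.0153,-0.0047,-6.38,0.37,-3.89, 1,0.0042,-0.0144,-0.0064,-6.38,0.37,-3.89, 1,0.0051,-0.0133,-0.0079,-6.38,0.37,-3.89, 1,0.0061,-0.012,-0.0093,-6.38,0.37,-3.89, 1,-0.0322,0,0.0188,0,-3.33,0, 1,-0.031,0,0.0206,0,-3.33,0, 1,-0.0298,0,0.0224,0,-3.33,0]
[1,-0.0284,0,0.0241,0,-3.33,0, 1,-0.027,0,0.0257,0,-3.33,0, 1,-0.0254,0,0.0272,0,-3.33,0, 1,-0.0277,0.0014,0.027,0,-2.86,0, 1,-0.0263,0.0014,0.0283,0,-2.86,0, 1,-0.0249,0.0014,0.0296,0,-2.86,0, 1,-0.0234,0.0014,0.0308,0,-2.86,0, 1,-0.0218,0.0014,0.0319,0,-2.86,0]
[1,-0.0202,0.0014,0.033,0,-2.86,0, 1,-0.0185,0.0014,0.034,0,-2.86,0, 1,-0.0106,0.0233,0.0268,0,-1.67,0, 1,-0.0099,0.0233,0.0271,0,-1.67,0, 1,-0.0091,0.0233,0.0273,0,-1.67,0, 1,-0.0083,0.0233,0.0276,0,-1.67,0, 1,-0.0075,0.0233,0.0278,0,-1.67,0, 1,-0.0067,0.0233,0.028,0,-1.67,0]
92 136.05434782608697 209.8695652173913
(np.float64(403.77906976744185), np.float64(350.91279069767444)) 172
[0.50850541 0.39530723 0.064     ] [0.50549556 0.3952748  0.064     ] [0.50771104 0.39499581 0.06755355]
```

Request:
carry_out:
  deltas: [1,-0.002,-0.019,0.004,0,0,0,1,-0.002,-0.019,0.004,0,0,0,1,-0.002,-0.019,0.004,0,0,0,1,-0.002,-0.019,0.004,0,0,0,1,-0.002,-0.016,0.004,-6.4,0.4,-3.9,1,-0.001,-0.016,0.002,-6.4,0.4,-3.9,1,0,-0.016,0.001,-6.4,0.4,-3.9,1,0.001,-0.016,-0.001,-6.4,0.4,-3.9]

```text
t: 17.48
ee_pos: [0.4597, -0.2184, 0.2566]
orientation: [-0.995, 0.312, -1.094]
ft_force: [-0.0, -0.1, -0.0]
opening: -0.0
```

Request:
carry_out:
  deltas: [1,0.002,-0.016,-0.003,-6.4,0.4,-3.9,1,0.003,-0.015,-0.005,-6.4,0.4,-3.9,1,0.004,-0.014,-0.006,-6.4,0.4,-3.9,1,0.005,-0.013,-0.008,-6.4,0.4,-3.9,1,0.006,-0.012,-0.009,-6.4,0.4,-3.9,1,-0.032,0,0.019,0,-3.3,0,1,-0.031,0,0.021,0,-3.3,0,1,-0.03,0,0.022,0,-3.3,0]

```text
t: 18.48
ee_pos: [0.443, -0.1545, 0.3066]
orientation: [-1.575, 0.004, -1.045]
ft_force: [-0.1, 0.2, 0.2]
opening: -0.0003
```

```bash
python3 log.py; python3 - <<'E'
import plan4
from plan4 import *
wps=wps[2:]
wps=[(wps[0][0],wps[0][1],4),wps[1],wps[2]]
sim(p,R0,q0,wps);plan(p,R0,wps)
w=vision.capture('top');cv2.imwrite('pics/t15.png',w);zoom(w,190,60,350,240,'zt15.png',3.3)
E
```

```text
18.48 [ 0.443  -0.1545  0.3066] q [ 0.914  0.115 -0.72   1.849  0.081  1.213 -0.877] f [-0.14  0.23  0.23]
wp [ 0.46 -0.05  0.31] q [ 0.79  0.11 -0.82  1.86  0.08  1.21 -0.93] maxstep 0.03
wp [0.48 0.22 0.3 ] q [ 0.29  0.3  -0.99  1.74  0.26  1.25 -1.28] maxstep 0.09
wp [0.505 0.391 0.16 ] q [-0.13  0.63 -0.88  1.66  0.53  1.12 -1.51] maxstep 0.08
[1,-0.0205,-0.0009,0.0168,0.06,-2.47,-0.06, 1,-0.0197,-0.0009,0.0177,0.06,-2.47,-0.06, 1,-0.0189,-0.0009,0.0185,0.06,-2.47,-0.06, 1,-0.0181,-0.0009,0.0193,0.06,-2.47,-0.06, 1,-0.0277,0.0014,0.027,0,-2.86,0, 1,-0.0263,0.0014,0.0283,0,-2.86,0, 1,-0.0249,0.0014,0.0296,0,-2.86,0, 1,-0.0234,0.0014,0.0308,0,-2.86,0]
[1,-0.0218,0.0014,0.0319,0,-2.86,0, 1,-0.0202,0.0014,0.033,0,-2.86,0, 1,-0.0185,0.0014,0.034,0,-2.86,0, 1,-0.0106,0.0233,0.0268,0,-1.67,0, 1,-0.0099,0.0233,0.0271,0,-1.67,0, 1,-0.0091,0.0233,0.0273,0,-1.67,0, 1,-0.0083,0.0233,0.0276,0,-1.67,0, 1,-0.0075,0.0233,0.0278,0,-1.67,0]
[1,-0.0067,0.0233,0.028,0,-1.67,0]
zt15.png 3.3
```

View pics/zt15.png

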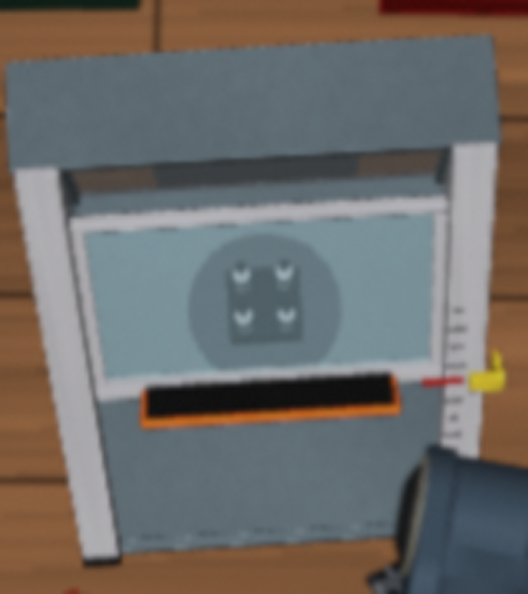

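The window stays put and the pointer is level with the yellow block. On to the button.

Request:
carry_out:
  deltas: [1,-0.02,-0.001,0.017,0,-2.5,0,1,-0.02,-0.001,0.018,0,-2.5,0,1,-0.019,-0.001,0.019,0,-2.5,0,1,-0.018,-0.001,0.019,0,-2.5,0,1,-0.028,0.001,0.027,0,-2.9,0,1,-0.026,0.001,0.028,0,-2.9,0,1,-0.025,0.001,0.03,0,-2.9,0,1,-0.023,0.001,0.031,0,-2.9,0]

```text
t: 19.52
ee_pos: [0.4735, 0.1033, 0.307]
orientation: [-1.574, 0.004, -0.67]
ft_force: [0.5, -0.0, 0.2]
opening: -0.0005
```

Request:
carry_out:
  deltas: [1,-0.022,0.001,0.032,0,-2.9,0,1,-0.02,0.001,0.033,0,-2.9,0,1,-0.019,0.001,0.034,0,-2.9,0,1,-0.011,0.023,0.027,0,-1.7,0,1,-0.01,0.023,0.027,0,-1.7,0,1,-0.009,0.023,0.027,0,-1.7,0,1,-0.008,0.023,0.028,0,-1.7,0,1,-0.008,0.023,0.028,0,-1.7,0]

```text
t: 20.52
ee_pos: [0.5007, 0.3623, 0.1878]
orientation: [-1.572, 0.006, -0.371]
ft_force: [0.0, 0.1, -0.3]
opening: 0.0002
```

```bash
python3 log.py; python3 - <<'E'
from ik import *
w=vision.capture('wrist');s,p,R0=pose();c=wcam(p,R0);cv2.imwrite('pics/w16.png',w)
m=cv2.inRange(cv2.cvtColor(w,cv2.COLOR_BGR2HSV),(45,80,50),(85,255,255))
n,l,st,ce=cv2.connectedComponentsWithStats(m)
for i in range(1,n):
    if st[i][4]>100: print(st[i],ce[i],onz(c,ce[i],.064).round(4))
E
```

```text
20.52 [0.5007 0.3623 0.1878] q [-0.051  0.579 -0.928  1.674  0.496  1.147 -1.484] f [ 0.05  0.14 -0.25]
[ 261  141   36   39 1079] [278.69416126 159.8721038 ] [0.5066 0.398  0.064 ]
```

View pics/w16.png

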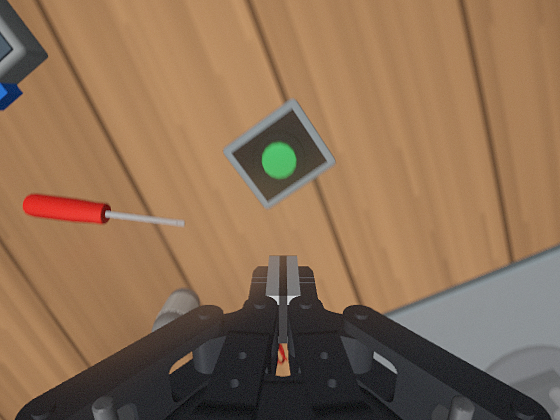

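```bash
python3 - <<'E'
from plan4 import *
wps=[(np.array([.507,.3965,.14]),down(-21),3),(np.array([.507,.3965,.10]),down(-21),2),(np.array([.507,.3965,.045]),down(-21),10)]
sim(p,R0,q0,wps);plan(p,R0,wps[:2])
E
```

```text
wp [0.507 0.396 0.14 ] q [-0.14  0.66 -0.88  1.66  0.56  1.09 -1.55] maxstep 0.03
wp [0.507 0.396 0.1  ] q [-0.16  0.7  -0.85  1.69  0.6   1.03 -1.58] maxstep 0.03
wp [0.507 0.396 0.045] q [-0.19  0.76 -0.81  1.73  0.66  0.95 -1.62] maxstep 0.01
[1,-0.0009,0.0149,0.0107,0.03,0.01,-0.2, 1,-0.001,0.0149,0.0107,0.03,0.01,-0.2, 1,-0.001,0.0149,0.0107,0.03,0.01,-0.2, 1,0,0.02,0,0,0,0, 1,0,0.02,0,0,0,0]
```

Request:
carry_out:
  deltas: [1,-0.001,0.015,0.011,0,0,-0.2,1,-0.001,0.015,0.011,0,0,-0.2,1,-0.001,0.015,0.01,0,0,-0.2,1,0,0.02,0,0,0,0,1,0,0.015,0,0,0,0,1,0,0,0,0,0,0]

```text
t: 21.32
ee_pos: [0.5095, 0.3898, 0.107]
orientation: [-1.575, -0.004, -0.373]
ft_force: [-0.3, -0.3, -0.6]
opening: 0.0
```

```bash
python3 log.py; python3 - <<'E'
from ik import *
w=vision.capture('wrist');cv2.imwrite('pics/w17.png',w);w=vision.capture('scene');cv2.imwrite('pics/s17.png',w)
zoom(w,340,270,480,400,'zs17.png',4.5)
E
```

```text
21.32 [0.5095 0.3898 0.107 ] q [-0.148  0.689 -0.854  1.692  0.595  1.043 -1.576] f [-0.34 -0.28 -0.6 ]
zs17.png 4.5
```

View pics/w17.png

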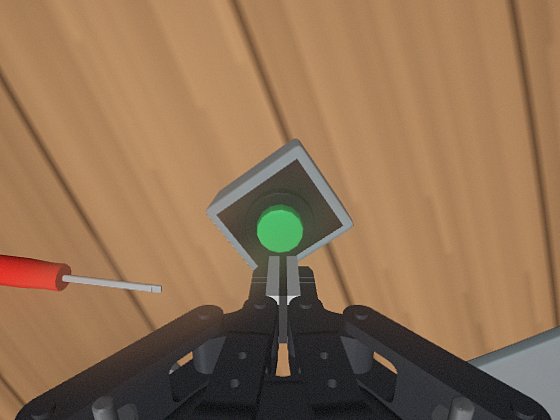

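View pics/zs17.png

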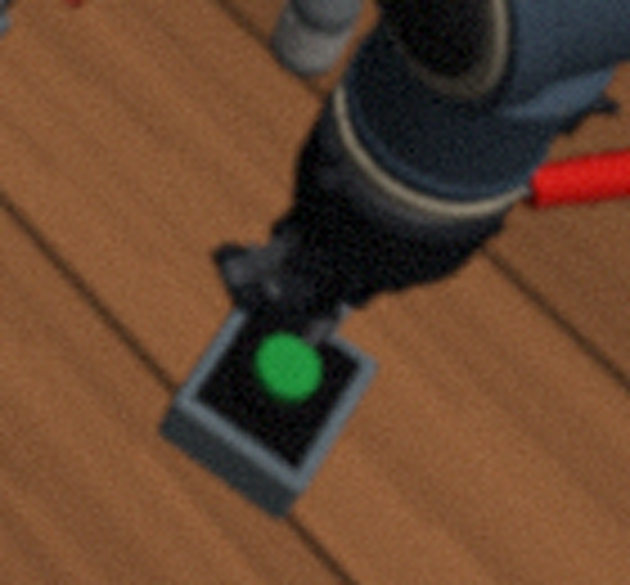

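```bash
python3 - <<'E'
from plan4 import *
c=wcam(p,R0);print(onz(c,(280,229),.064).round(4))
t=np.array([.507,.396,.107]);print('shift',(R0.T@(t-p)).round(4), np.degrees(R.from_matrix(R0.T@down(-21)).as_rotvec()).round(2))
E
```

```text
[0.5094 0.3924 0.064 ]
shift [-0.0046  0.0019  0.0034] [ 0.08 -0.37  0.33]
```

Request:
carry_out:
  deltas: [1,-0.003,0.008,0.004,0,-0.4,0.3,1,0,0.01,0,0,0,0,1,0,0.01,0,0,0,0,1,0,0.009,0,0,0,0]

```text
t: 21.92
ee_pos: [0.5084, 0.3956, 0.0707]
orientation: [-1.573, -0.0, -0.366]
ft_force: [-0.3, -1.1, -0.3]
opening: 0.0001
```

```bash
python3 log.py; python3 - <<'E'
from ik import *
w=vision.capture('wrist');cv2.imwrite('pics/w18.png',w)
E
```

```text
21.93 [0.5084 0.3956 0.0707] q [-0.172  0.733 -0.828  1.709  0.631  0.99  -1.601] f [-0.27 -1.14 -0.33]
```

View pics/w18.png

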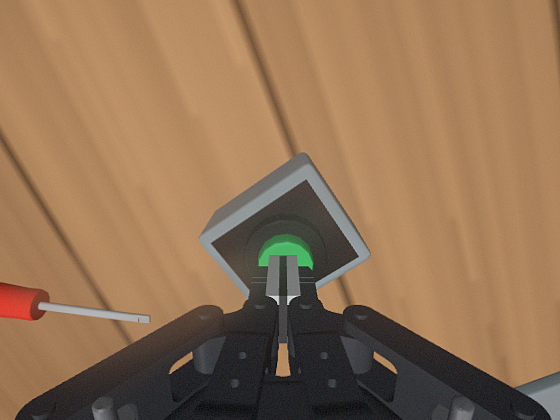

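Request:
carry_out:
  deltas: [1,0,0.004,0,0,0,0,1,0,0.004,0,0,0,0,1,0,0.003,0,0,0,0,1,0,0.002,0,0,0,0,1,0,0.002,0,0,0,0]

```text
t: 22.6
ee_pos: [0.5087, 0.3962, 0.0576]
orientation: [-1.572, -0.001, -0.366]
ft_force: [-3.6, -3.6, 15.2]
opening: -0.0003
```

Request:
carry_out:
  deltas: [1,0,0.002,0,0,0,0,1,0,0.002,0,0,0,0]

```text
t: 22.85
ee_pos: [0.5088, 0.3963, 0.0573]
orientation: [-1.573, -0.003, -0.366]
ft_force: [-6.7, -10.3, 35.5]
opening: 0.0001
```

```bash
python3 log.py; python3 - <<'E'
from ik import *
w=vision.capture('wrist');cv2.imwrite('pics/w19.png',w)
E
```

```text
22.85 [0.5088 0.3963 0.0573] q [-0.181  0.748 -0.816  1.716  0.65   0.971 -1.615] f [ -6.74 -10.34  35.49]
```

View pics/w19.png

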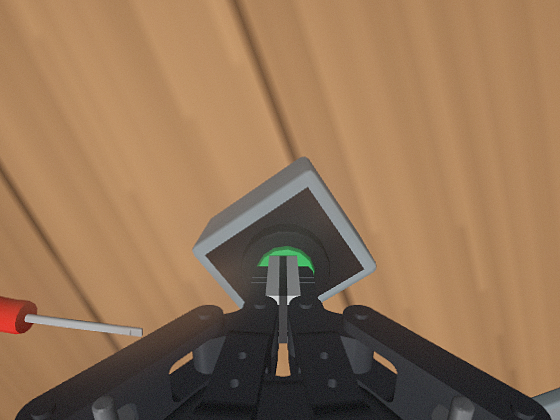

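The button is fully bottomed: z has stopped at 0.0573 and the force is 35 N. Releasing now.

Request:
carry_out:
  deltas: [1,0,-0.005,0,0,0,0,1,0,-0.008,0,0,0,0,1,0,-0.015,0,0,0,0,1,0,-0.03,0,0,0,0,1,0,-0.04,0,0,0,0,1,0,-0.04,-0.02,0,0,0,1,0,-0.03,-0.03,0,0,0,1,0,0,-0.03,0,0,0]

```text
t: 23.9
ee_pos: [0.4804, 0.3223, 0.2238]
orientation: [-1.568, -0.003, -0.365]
ft_force: [-0.1, -0.1, -0.9]
opening: 0.0001
```

```bash
python3 log.py; python3 - <<'E'
from h import *
w=vision.capture('wrist');cv2.imwrite('pics/w20.png',w);w=vision.capture('top');cv2.imwrite('pics/t20.png',w)
zoom(w,110,130,410,300,'zt20.png',2.6)
s=vision.capture('scene');cv2.imwrite('pics/s20.png',s)
E
```

```text
23.9 [0.4804 0.3223 0.2238] q [ 0.055  0.481 -0.981  1.732  0.435  1.161 -1.416] f [-0.11 -0.13 -0.91]
zt20.png 2.6
```

View pics/w20.png

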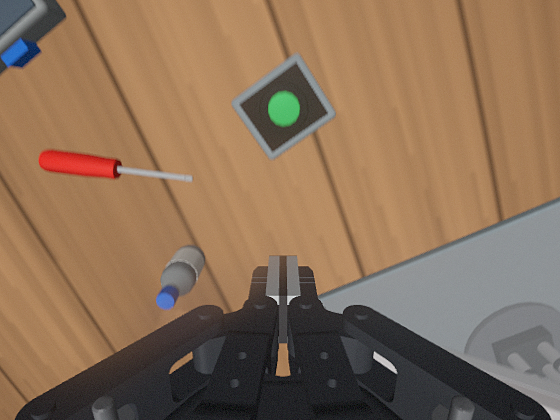

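View pics/zt20.png

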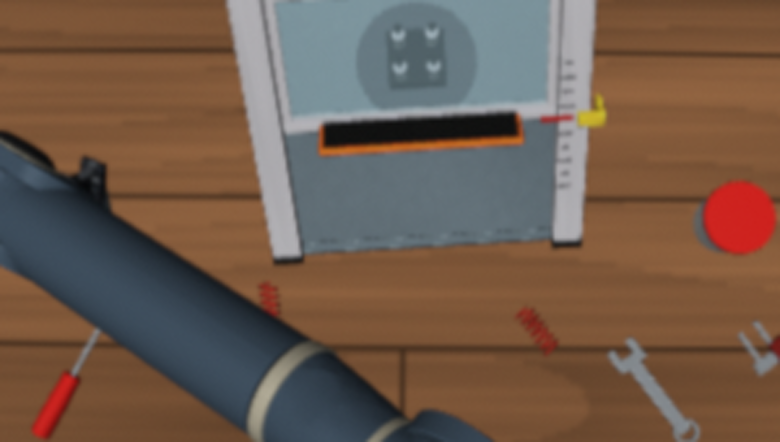

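View pics/s20.png

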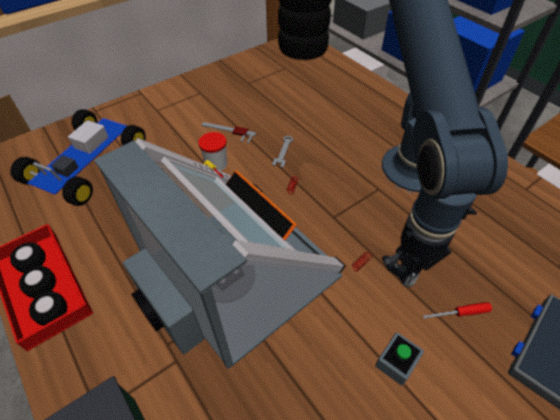

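The button has sprung back, the switch box hasn't moved (still at (404,351) in the scene view), and the window is holding. Handing in.

Request:
carry_out:
  deltas: [1,0,0,0,0,0,0,1,0,0,0,0,0,0]

```text
t: 24.3
ee_pos: [0.4799, 0.3224, 0.2206]
orientation: [-1.572, 0.001, -0.365]
ft_force: [-0.1, 0.6, -0.1]
opening: 0.0002
```

```bash
python3 -c "
from rig import job
print(job.close_job())"
```

```text
the job is handed in; nothing more can be done
None
```

I raised the window to the marker and pressed and released the green button, then handed the job in at about 24.3 s of the 46 s allowed. I pushed the window up from under the orange lip with the shut fingertips, at about 3.5 N along the rails.

**Window:** the last close level view put the pointer about 1.2 mm above the marker's mid-height, well inside the 16 mm block. The first push left it about 1.6 mm low, and the final nudge slipped 2.7 mm instead of 1.7 mm. I left it there rather than push it back down. It had not moved in the top views taken after I let go, both before and after the button press.

**Button:** the button went fully down; the fingertips stopped at a hard end. The force reached about 35 N there, more than needed, but under the 40 N limit. The later pictures show it sprung back up and the switch box in the same place. Nothing else on the bench appears moved, though the arm hid part of it in the last top view.

**Disagreement with the interface text:** the pictures put the shut fingertips about 10 mm behind the TCP, and contact on the button put them within a few mm of it. The text says 25 mm ahead. I worked from the pictures and the contact forces instead.

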